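Weigh the treat boxes on the counter scale

TASK

Weigh the treat boxes that are here: turn the scale's dial to the red dot, zero the empty scale with one full stroke of the blue spring slide (push it all the way to its stop, then let go there so that it snaps home by itself), stand all the boxes upright and flat on the steel deck, and record the weight with a second full stroke, again letting it snap home. Then move every box, upright, into the wooden tray, flat on its floor, turn the dial back to off (the black dot), and leave the jars and the mug where they are.

Things in the scene. Friction and masses are not known exactly. Their poses are not given: they have to be found in the camera images.
- deck (a point): centre of the top face of the steel weighing deck of the scale. The scale is fixed to the worktop: white body 280 (x) x 310 (y) x 34 mm high, its front faces -x of this frame, z up. The deck's top is 40 mm above the worktop; flat inside 160 (x) x 290 (y) mm, within a steel rim 5 mm thick and 8 mm high. In front of the deck is the control panel, its surface 6 mm below the deck's top, with the dial at left and the slide at right, 0.14 m in front of this point.
- dial (a joint): angle of the scale's grey dial (rad): 0 = off (white pointer line at the black dot), 1.2 = pointer at the red dot, the setting for weighing; it grows clockwise seen from above, stops at 0 and 1.8, has no detents and stays where it is left (friction about 0.04 N m). It may start anywhere between 0 and 0.6; the small grey dots are other settings.
- dial_grip (a point): centre of the dial's finger bar, on the dial's vertical axis, 22 mm above the panel. The bar is 46 mm long, 13 mm thick and stands from 8 to 32 mm above the panel, on a disc of 48 mm diameter; this frame's x runs along the bar towards the end with the white pointer line, z up.
- slide (a joint): travel of the blue spring slide (m): 0 = home, 0.05 = its stop. A stroke counts as full beyond 0.046. A spring pulls it home, with 1.6 N at home and 5.6 N at the stop; released, it is home in about 0.3 s. It moves along -y of slide_grip.
- slide_grip (a point): centre of the blue slide's upright lug (moves with it), 20 mm above the panel. The lug is 18 mm (x) x 26 mm (y) and stands from 6 to 33 mm above the panel; the slide moves to -y of this frame (to the right seen from the front), towards a red bar on the panel; z up.
- tray_in (a point): centre of the inner floor of the low wooden tray, fixed, 6 mm above the worktop. Inside 288 (x) x 168 (y) mm, walls 6 mm thick, their top 22 mm above this floor. z up.
- brown_box_center (a point): centre of the plain kraft-brown carton, 40 x 65 x 45 (lid rim 42 x 67) mm (x, y, z of this frame, z up when upright), loose, about 50 g. The box may be absent.
- peach_box_center (a point): centre of the peach carton with a floral print, nearly a cube, 50 x 50 x 50 (lid rim 52 x 52) mm (x, y, z of this frame, z up when upright), loose, about 50 g. The box may be absent.
- pink_box_center (a point): centre of the plain pink carton, 50 x 75 x 65 (lid rim 52 x 77) mm (x, y, z of this frame, z up when upright), loose, about 60 g. The box may be absent.
- cream_box_center (a point): centre of the cream carton with a floral print, 50 x 70 x 62 (lid rim 52 x 72) mm (x, y, z of this frame, z up when upright), loose, about 60 g. The box may be absent.
- honey_jar: bystander: honey jar with a grey lid, 66 x 72 x 102 mm, origin at its underside. Leave it alone.
- spice_jar: bystander: spice jar with a dark cap, diameter 44, 96 mm high, origin at its underside. Leave it alone.
- mug: bystander: white mug with a leaf print, 92 x 127 x 95 mm, origin at its underside. Leave it alone.
Things that resemble listed ones, but are neither listed nor needed, are in the scene too. Leave any orange or yellow look-alike of the part that bears brown_box_center alone.

How it is judged:
On the way, in this order (a step that is already met when the one before it is completed fails the run):
1. the dial is set to the red dot (value of joint dial between 1.05 and 1.35 rad), for 0.1 s.
2. the slide is at its stop, with the deck empty and the dial set (all of step 1 and value of joint slide above 0.046 m and (x of brown_box_center in the frame of deck below -0.1 m or x of brown_box_center in the frame of deck above 0.1 m or y of brown_box_center in the frame of deck below -0.165 m or y of brown_box_center in the frame of deck above 0.165 m or z of brown_box_center in the frame of deck above 0.13 m) and (x of peach_box_center in the frame of deck below -0.1 m or x of peach_box_center in the frame of deck above 0.1 m or y of peach_box_center in the frame of deck below -0.165 m or y of peach_box_center in the frame of deck above 0.165 m or z of peach_box_center in the frame of deck above 0.13 m) and (x of pink_box_center in the frame of deck below -0.1 m or x of pink_box_center in the frame of deck above 0.1 m or y of pink_box_center in the frame of deck below -0.165 m or y of pink_box_center in the frame of deck above 0.165 m or z of pink_box_center in the frame of deck above 0.13 m) and (x of cream_box_center in the frame of deck below -0.1 m or x of cream_box_center in the frame of deck above 0.1 m or y of cream_box_center in the frame of deck below -0.165 m or y of cream_box_center in the frame of deck above 0.165 m or z of cream_box_center in the frame of deck above 0.13 m)), for 0.06 s.
3. the slide, let go, snaps back (value of joint slide between 0.002 and 0.035 m and velocity of joint slide below -0.05 m/s and contact force between the fingers and slide below 0.3 N).
4. all the boxes stand flat and upright on the deck, released and at rest, the slide home and the dial set (all of step 1 and x of brown_box_center in the frame of deck between -0.068 and 0.068 m and y of brown_box_center in the frame of deck between -0.13 and 0.13 m and z of brown_box_center in the frame of deck between 0.0165 and 0.0295 m and angle between each of brown_box_center, peach_box_center, pink_box_center, cream_box_center's own z axis and vertical below 0.12 rad and x of peach_box_center in the frame of deck between -0.068 and 0.068 m and y of peach_box_center in the frame of deck between -0.13 and 0.13 m and z of peach_box_center in the frame of deck between 0.019 and 0.032 m and x of pink_box_center in the frame of deck between -0.068 and 0.068 m and y of pink_box_center in the frame of deck between -0.13 and 0.13 m and z of pink_box_center in the frame of deck between 0.0265 and 0.0395 m and x of cream_box_center in the frame of deck between -0.068 and 0.068 m and y of cream_box_center in the frame of deck between -0.13 and 0.13 m and z of cream_box_center in the frame of deck between 0.025 and 0.038 m and contact force between the fingers and brown_box below 0.05 N and linear speed of each of brown_box, peach_box, pink_box, cream_box below 0.02 m/s and contact force between the fingers and peach_box below 0.05 N and contact force between the fingers and pink_box below 0.05 N and contact force between the fingers and cream_box below 0.05 N and value of joint slide below 0.004 m), for 0.3 s.
5. the slide is at its stop with all the boxes on the deck and the dial set (all of step 1 and value of joint slide above 0.046 m and x of brown_box_center in the frame of deck between -0.068 and 0.068 m and y of brown_box_center in the frame of deck between -0.13 and 0.13 m and z of brown_box_center in the frame of deck between 0.0165 and 0.0295 m and angle between each of brown_box_center, peach_box_center, pink_box_center, cream_box_center's own z axis and vertical below 0.12 rad and x of peach_box_center in the frame of deck between -0.068 and 0.068 m and y of peach_box_center in the frame of deck between -0.13 and 0.13 m and z of peach_box_center in the frame of deck between 0.019 and 0.032 m and x of pink_box_center in the frame of deck between -0.068 and 0.068 m and y of pink_box_center in the frame of deck between -0.13 and 0.13 m and z of pink_box_center in the frame of deck between 0.0265 and 0.0395 m and x of cream_box_center in the frame of deck between -0.068 and 0.068 m and y of cream_box_center in the frame of deck between -0.13 and 0.13 m and z of cream_box_center in the frame of deck between 0.025 and 0.038 m), for 0.06 s.
6. the slide, let go, snaps back with all the boxes on the deck (all of step 3 and x of brown_box_center in the frame of deck between -0.068 and 0.068 m and y of brown_box_center in the frame of deck between -0.13 and 0.13 m and z of brown_box_center in the frame of deck between 0.0165 and 0.0295 m and angle between each of brown_box_center, peach_box_center, pink_box_center, cream_box_center's own z axis and vertical below 0.12 rad and x of peach_box_center in the frame of deck between -0.068 and 0.068 m and y of peach_box_center in the frame of deck between -0.13 and 0.13 m and z of peach_box_center in the frame of deck between 0.019 and 0.032 m and x of pink_box_center in the frame of deck between -0.068 and 0.068 m and y of pink_box_center in the frame of deck between -0.13 and 0.13 m and z of pink_box_center in the frame of deck between 0.0265 and 0.0395 m and x of cream_box_center in the frame of deck between -0.068 and 0.068 m and y of cream_box_center in the frame of deck between -0.13 and 0.13 m and z of cream_box_center in the frame of deck between 0.025 and 0.038 m).
At the end, for the whole second after the job is handed in: Every box that is present stands upright (within 7 degrees) and flat on the tray's floor, released and at rest; the slide is home (within 4 mm) and the dial is at off (within 0.15 rad). On the way, the dial counts as set within 0.15 rad of the red dot (1.2 rad), and a stroke is full beyond 46 mm (x of brown_box_center in the frame of tray_in between -0.135 and 0.135 m and y of brown_box_center in the frame of tray_in between -0.075 and 0.075 m and z of brown_box_center in the frame of tray_in between 0.0165 and 0.0295 m and angle between each of brown_box_center, peach_box_center, pink_box_center, cream_box_center's own z axis and vertical below 0.12 rad and x of peach_box_center in the frame of tray_in between -0.135 and 0.135 m and y of peach_box_center in the frame of tray_in between -0.075 and 0.075 m and z of peach_box_center in the frame of tray_in between 0.019 and 0.032 m and x of pink_box_center in the frame of tray_in between -0.135 and 0.135 m and y of pink_box_center in the frame of tray_in between -0.075 and 0.075 m and z of pink_box_center in the frame of tray_in between 0.0265 and 0.0395 m and x of cream_box_center in the frame of tray_in between -0.135 and 0.135 m and y of cream_box_center in the frame of tray_in between -0.075 and 0.075 m and z of cream_box_center in the frame of tray_in between 0.025 and 0.038 m and contact force between the fingers and brown_box below 0.05 N and linear speed of each of brown_box, peach_box, pink_box, cream_box below 0.02 m/s and contact force between the fingers and peach_box below 0.05 N and contact force between the fingers and pink_box below 0.05 N and contact force between the fingers and cream_box below 0.05 N and value of joint slide below 0.004 m and value of joint dial below 0.15 rad); the robot touches nothing.
It fails at once if a jar or the mug is moved more than 30 mm (distance of any of honey_jar, spice_jar, mug from where it was at the start of the episode above 0.03 m).
Of brown_box, peach_box, pink_box, cream_box only 2 to 3 are there at a start; the rules pass over those that are not, and their reading is None.
At some moment in a run one of brown_box, peach_box, pink_box, cream_box may be knocked a few centimetres aside while the robot is not near it.
Once in a run the grip may slacken for a moment while it holds something.
It also fails if it takes over 210 s, if anything falls off the work surface, if the arm or the gripper's body presses on something with over 40 N, if the wrist force passes 120 N, or if a joint passes its speed limit or range.

ROBOT

A 7-joint arm with a two-finger parallel gripper is mounted at the origin on a cart in front of the work surface, level with it; the furniture and walls round the work are solid. World frame = base frame: x ahead of the robot, y to its left, z up, the work surface at z = 0. Lengths are in m, angles in rad, forces in N, time in s.
With the tool pointing down it reaches from about 0.425 to 0.95 m from the base axis. Payload 4.7 kg.
Tool frame: the origin (TCP) lies on the centre line of the jaws, within the pads' length; the fingertips stand 17 mm ahead of it and the grasp point (between the pads) lies 2 mm behind it (nose_length is the z of the fingertips in the tool frame, in m); z points along the fingers, y is the line along which they close (so a half turn about z gives the same grasp; the last joint's range is limited). The gripper opens to 87 mm and grips with 3 to 60 N. Pads are 19 mm wide; open, the fingers measure 117 mm over their backs; the gripper's body (75 mm by 190 mm) begins 51 mm behind the grasp point.
Start: joints at [1.316, 0.469, -0.049, 1.532, 0.024, 1.141, -0.082], TCP at [0.151, -0.658, 0.24] pointing down, gripper open.
Joint ranges: [-2.59, 2.59], [-0.33, 1.99], [-1.39, 1.29], [0.1, 2.45], [-1.04, 4.18], [0.21, 1.99], [-2.66, 2.66]. Speed limits (rad/s): [2.57, 2.57, 3.14, 3.14, 3.14, 3.14, 3.14].

INTERFACE

Orientations are given as a unit quaternion [w, x, y, z].
In Python, from bench import get_state, grab_frame, sign_off, nose_length gives the robot as it stands. The module is installed in compiled form; this text tells all that it offers.
- The arm moves only by the tool carry_out, never from a script. Its argument "commands" is a list of rows, each an object with "fingers": the closure in counts, from 0 (fully open) to 255 (shut); "slide": the shift along the world's x, y, z in cm, a list of three; "dr": the turn, a rotation vector about the world's x, y, z in rad, a list of three. A call has 1 to 8 rows; each row shifts and turns the commanded pose from where the row before left it; what a row does not reach is not made up. A row lasts 1/8 s, in which the tool goes at most 62.5 mm and 10.7 degrees, less where a joint would pass 70% of its speed; a pose out of reach is approached as far as the arm can. A call with a gripper value outside its range is refused whole. The fingers move at their own pace and stop on an object; "force" is the grip in N (left out, the last holds). Time passes only in rows, so rows that do not move let the fingers close. It gives the time, the measured TCP pose, the force, the opening and the grip force at its end, in the units of the state.
- get_state(): the state, without advancing time (a new reading comes with each control period).
- grab_frame(name): name is "side" or "top" or "wrist"; returns a dict with "image" (480x640x3 uint8, red, green, blue), "camera_matrix" (3x3 intrinsics, pixels), "R" (3x3) and "t" (3): a world point X has camera coordinates R X + t. Camera axes: x right, y down, z forward; pixel columns grow to the right and rows downward; lengths in m; the calibration is good to about 2 mm. A picture is of the moment at which its call begins. There is no depth.
- sign_off(): hands the job in; it is judged then, once.
The state is a dict: "time": time; "joint_pos": joint angles; "joint_vel": joint speeds; "tau": joint torques, N m; "eef_pos": TCP position; "orientation": TCP orientation; "contact_force": force on the tool from outside, world axes, zero at the start; "wrist_torque": the same for the moment, N m; "width": opening from 0.0 (shut) to 1.0 (fully open); "grasp_force": force on a finger pad.
Only numpy, scipy, OpenCV 4.12 (cv2) and the standard library are available. Lean on these libraries where they do the work, as an engineer would, in place of code of your own. Each camera call takes 0.05 s, during which the arm holds its last target. There are 200 camera calls.

## Working session

There is one attempt and no reset: what is moved stays moved. The work goes in short steps, Python scripts to look and compute and a tool call to move; the robot and the scene stay as the last step left them, time stands still between calls to the robot, and variables do not carry over. Pictures are saved under pics/ and viewed, at most 14 in all, crops included, and the job is handed in when it is done.

Besides the shell and the picture viewer there is one more tool, called after "Emit:" as name([rows], argument=value, ...), one row to a line, values as JSON. carry_out: Moves the arm, as the interface text tells. Its arguments: {"type":"object","properties":{"commands":{"type":"array"},"force":{"type":"number"}},"required":["commands"]}

```bash
mkdir -p pics; cat > h.py <<'E'
import numpy as np, cv2, pickle
from bench import get_state, grab_frame, sign_off, nose_length
def shot(name,fn):
    f=grab_frame(name); cv2.imwrite(f'pics/{fn}.png',f['image'][:,:,::-1]); pickle.dump(f,open(f'pics/{fn}.pkl','wb')); return f
def load(fn): return pickle.load(open(f'pics/{fn}.pkl','rb'))
def ray(f,uv):
    K,R,t=[np.array(f[k],float) for k in('camera_matrix','R','t')]
    d=R.T@np.linalg.inv(K)@np.array([uv[0],uv[1],1.]); return -R.T@t,d
def onz(f,uv,z):
    c,d=ray(f,uv); return c+d*(z-c[2])/d[2]
def proj(f,X):
    K,R,t=[np.array(f[k],float) for k in('camera_matrix','R','t')]
    p=K@(R@np.array(X,float)+t.ravel()); return p[:2]/p[2]
E
python3 - <<'E'
from h import *
print(get_state(), nose_length() if callable(nose_length) else nose_length)
for n in('top','side','wrist'):
    f=shot(n,n+'0'); print(n,f['camera_matrix'],f['R'],f['t'])
E
```

```text
{'time': 0.0, 'joint_pos': array([ 1.31608753,  0.46944748, -0.04860689,  1.53370593,  0.02411508,
        1.14098006, -0.08228406]), 'joint_vel': array([-0.00075585, -0.00016313, -0.00037362,  0.00124579, -0.00178454,
        0.00020327,  0.00050746]), 'tau': array([-4.38220577e-04, -5.07977843e+01, -8.06168583e-02, -2.36153018e+01,
       -6.12201076e-02,  3.78665782e-02,  1.83713951e-04]), 'eef_pos': array([ 0.1510155 , -0.65730581,  0.23849028]), 'orientation': array([-9.65727076e-04,  9.93628941e-01,  1.12696815e-01, -1.49692939e-04]), 'contact_force': array([-0.33516625, -0.16992666,  0.38689195]), 'wrist_torque': array([-0.01872237,  0.01500135,  0.00189598]), 'grasp_force': 0.0, 'width': 1.0008333448571152} 0.017
top [[438.17486383   0.         323.27504944]
 [  0.         438.17486383 241.54960059]
 [  0.           0.           1.        ]] [[-0.00819765 -0.99983307 -0.0163286 ]
 [-0.9928962   0.01007695 -0.11855628]
 [ 0.11870104  0.01524073 -0.99281307]] [0.08120093 0.58492745 1.13080821]
side [[564.11153      0.         314.94531388]
 [  0.         564.11153    232.05098646]
 [  0.           0.           1.        ]] [[-0.9531442  -0.30145058  0.02537083]
 [-0.19182841  0.53741947 -0.82120775]
 [ 0.23391877 -0.78759626 -0.57006504]] [0.54821551 0.11931781 1.53604326]
wrist [[393.18404656   0.         326.48563432]
 [  0.         393.18404656 242.6005486 ]
 [  0.           0.           1.        ]] [[ 0.22255333 -0.9749194  -0.0014773 ]
 [-0.92873894 -0.21247168  0.30380876]
 [-0.29650294 -0.06624163 -0.95273189]] [-0.67437197 -0.03600965  0.39201191]
```

View pics/top0.png

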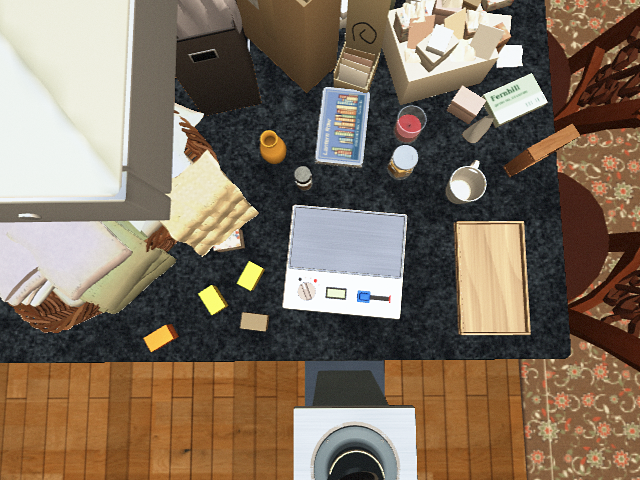

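View pics/side0.png

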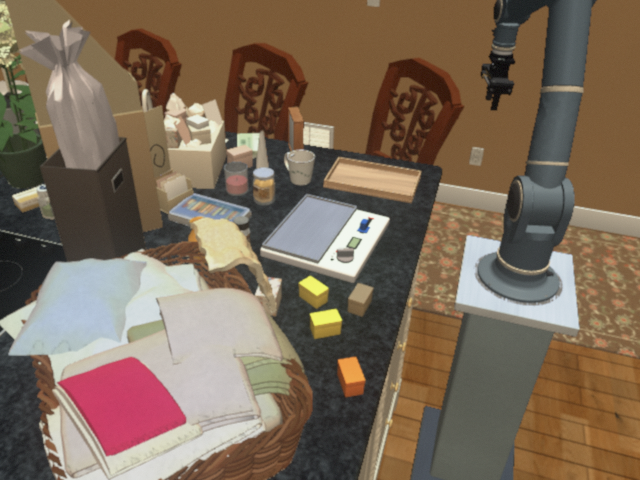

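Top view: brown carton (254,322); yellow and orange look-alikes at (250,276), (213,300) and (160,338); a whitish carton partly under the cloth at (232,240); a pinkish cube at (466,103). The dial is at (306,291), the slide at (364,296) and the tray at (492,278). I'll enlarge the candidates next.

```bash
python3 - <<'E'
from h import *
t=cv2.imread('pics/top0.png'); s=cv2.imread('pics/side0.png')
c=lambda im,x,y,w,h,k=4: cv2.resize(im[y:y+h,x:x+w],(400,300),interpolation=cv2.INTER_CUBIC)
a=np.vstack([np.hstack([c(t,190,220,100,75),c(t,430,75,100,75)]),np.hstack([c(s,240,255,100,75),c(s,200,120,100,75)])])
cv2.imwrite('pics/crop1.png',a)
d=cv2.resize(t[265:325,280:410],(780,360),interpolation=cv2.INTER_CUBIC); cv2.imwrite('pics/crop2.png',d)
E
```

```text
(no output)
```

View pics/crop1.png

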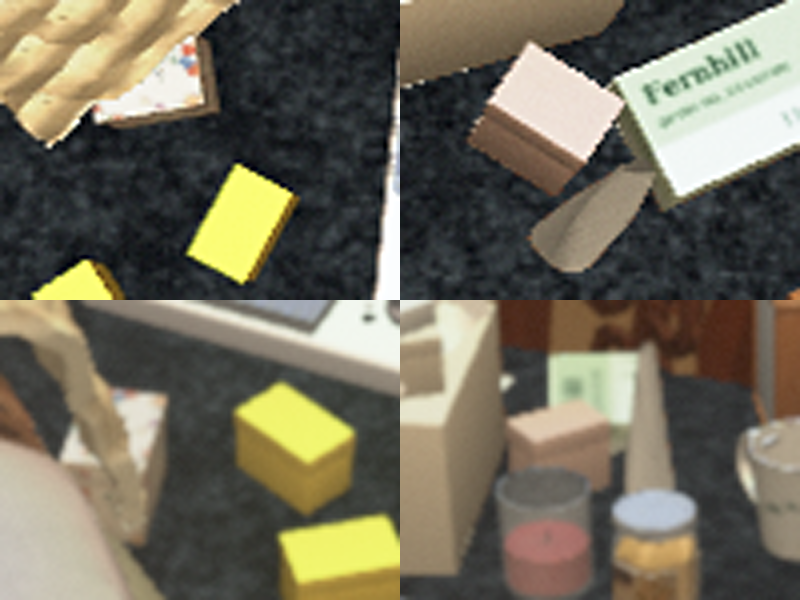

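View pics/crop2.png

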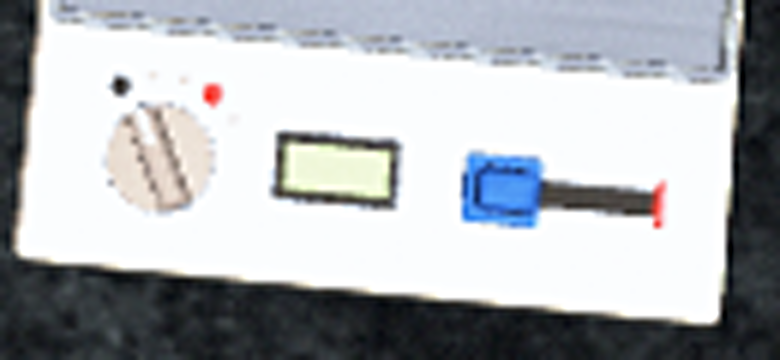

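Crops: a plain pink carton sits at top (466,103), taller than wide, so it fits pink_box. A carton with floral lid sits under the cloth at top (232,243); it's either cream or peach. The brown carton at (254,322) is the kraft one, and the yellow and orange ones are look-alikes. The dial pointer is near the black dot (bar from (305,283) to (309,299)). The slide lug is at (364,296) and the red bar at (389,299).

```bash
python3 - <<'E'
from h import *
f=load('top0'); s=load('side0')
g=lambda x,y:(280+x/6,265+y/6)
p=lambda n,uv,z: print(n,np.round(onz(f,uv,z),4))
p('FL',g(18,258),.034);p('FR',g(720,322),.034)
p('dialdisc',g(160,158),.042);p('ptr',g(143,122),.066);p('barfar',g(180,207),.066)
p('black',g(121,86),.034);p('red',g(212,94),.034)
p('lugtop',g(510,187),.067);p('redbar',g(658,203),.040)
for n,uv in dict(dBL=(292,207),dBR=(406,214),dFR=(402,278)).items(): p(n,uv,.048)
for n,uv in dict(tBL=(457,222),tBR=(523,222),tFR=(529,334),tFL=(460,334)).items(): p(n,uv,.028)
for n,uv in dict(a=(241,315),b=(269,315),c=(267,330),d=(241,329)).items(): p('brown'+n,uv,.045)
h=lambda x,y:(430+x/4,75+y/4)
for n,uv in dict(a=h(530,40),b=h(625,108),c=h(585,163),d=h(487,100)).items(): p('pink'+n,(430+(uv[0]-430-100),uv[1]),.065)
k=lambda x,y:(190+x/4,220+y/4)
for n,uv in dict(a=k(205,38),b=k(210,108),c=k(100,125)).items(): p('flor'+n,uv,.06);p('flor'+n,uv,.05)
for n,uv in dict(honey=(404,157),spice=(304,178),mug=(467,187),yel1=(250,276),yel2=(213,300)).items(): p(n,uv,.09 if n[0]!='y' else .045)
# side points
q=lambda n,uv,z: print('S',n,np.round(onz(s,uv,z),4))
m=lambda x,y:(240+x/4,255+(y-300)/4)
for n,uv in dict(r=m(167,395),l=m(85,400),f=m(150,470)).items(): q(n,uv,.06);q(n,uv,.05)
q('bot',m(140,540),0)
E
```

```text
FL [0.4115 0.1829 0.034 ]
FR [ 0.3817 -0.1222  0.034 ]
dialdisc [0.4543 0.1202 0.042 ]
ptr [0.4695 0.1261 0.066 ]
barfar [0.4334 0.1105 0.066 ]
black [0.486  0.1377 0.034 ]
red [0.4821 0.0977 0.034 ]
lugtop [ 0.4407 -0.0298  0.067 ]
redbar [ 0.4331 -0.0959  0.04  ]
dBL [0.6776 0.1581 0.048 ]
dBR [ 0.6553 -0.1437  0.048 ]
dFR [ 0.4867 -0.1282  0.048 ]
tBL [ 0.6357 -0.2828  0.028 ]
tBR [ 0.6337 -0.4584  0.028 ]
tFR [ 0.3397 -0.4557  0.028 ]
tFL [ 0.3409 -0.2776  0.028 ]
browna [0.3947 0.2908 0.045 ]
brownb [0.3941 0.218  0.045 ]
brownc [0.3559 0.2229 0.045 ]
brownd [0.3589 0.2903 0.045 ]
pinka [ 1.0031 -0.3033  0.065 ]
pinkb [ 0.9542 -0.3644  0.065 ]
pinkc [ 0.9162 -0.3359  0.065 ]
pinkd [ 0.9613 -0.2727  0.065 ]
flora [0.6167 0.2903 0.06  ]
flora [0.6182 0.2923 0.05  ]
florb [0.5705 0.2864 0.06  ]
florb [0.5716 0.2884 0.05  ]
florc [0.5601 0.3582 0.06  ]
florc [0.5611 0.3608 0.05  ]
honey [ 0.7974 -0.1358  0.09  ]
spice [0.7449 0.1234 0.09  ]
mug [ 0.7161 -0.2942  0.09  ]
yel1 [0.4955 0.2686 0.045 ]
yel2 [0.4339 0.3647 0.045 ]
S r [0.5718 0.2905 0.06  ]
S r [0.576  0.2791 0.05  ]
S l [0.618  0.3118 0.06  ]
S l [0.6228 0.3007 0.05  ]
S f [0.5569 0.3597 0.06  ]
S f [0.5611 0.3491 0.05  ]
S bot [ 0.5647  0.3587 -0.    ]
```

Emit:
carry_out([
  {"fingers":0,"slide":[5,4.5,0.8],"dr":[0,0,0.18]},
  {"fingers":0,"slide":[5,4.5,0.8],"dr":[0,0,0.18]},
  {"fingers":0,"slide":[5,4.5,0.8],"dr":[0,0,0.18]},
  {"fingers":0,"slide":[5,4.5,0.8],"dr":[0,0,0.18]},
  {"fingers":0,"slide":[5,4.5,0.8],"dr":[0,0,0.18]},
  {"fingers":0,"slide":[5,4.5,0.8],"dr":[0,0,0.18]},
  {"fingers":0,"slide":[5,4.5,0.8],"dr":[0,0,0.18]},
  {"fingers":0,"slide":[5,4.5,0.8],"dr":[0,0,0.18]},
])

```text
time: 1.15
eef_pos: [0.5212, -0.3244, 0.2988]
orientation: [0.0, 0.671, 0.742, -0.0]
contact_force: [1.1, -0.5, -0.5]
width: 0.998
grasp_force: 0.0
```

Emit:
carry_out([
  {"fingers":0,"slide":[-0.7,4.2,0],"dr":[0,0,0.18]},
  {"fingers":0,"slide":[-0.7,4.2,0],"dr":[0,0,0.18]},
  {"fingers":0,"slide":[-0.7,4.2,0],"dr":[0,0,0.18]},
  {"fingers":0,"slide":[-0.7,4.2,0],"dr":[0,0,0.18]},
  {"fingers":0,"slide":[-0.7,4.2,0],"dr":[0,0,0.18]},
  {"fingers":0,"slide":[-0.7,4.2,0],"dr":[0,0,0.18]},
  {"fingers":0,"slide":[-0.7,4.2,0],"dr":[0,0,0.18]},
  {"fingers":0,"slide":[-0.7,4.2,0],"dr":[0,0,0.18]},
])

```text
time: 2.15
eef_pos: [0.4636, 0.0115, 0.2985]
orientation: [-0.0, 0.015, 1.0, -0.0]
contact_force: [-0.2, 0.3, -0.8]
width: 1.0
grasp_force: 0.0
```

Emit:
carry_out([
  {"fingers":0,"slide":[0,4,0],"dr":[0,0,0.18]},
  {"fingers":0,"slide":[0,4,0],"dr":[0,0,0.18]},
  {"fingers":0,"slide":[0,0,0],"dr":[0,0,0.08]},
  {"fingers":0,"slide":[0,0,0],"dr":[0,0,0]},
])

```text
time: 2.65
eef_pos: [0.464, 0.0904, 0.2984]
orientation: [-0.0, -0.201, 0.98, 0.0]
contact_force: [0.3, 0.1, -0.1]
width: 0.998
grasp_force: 0.0
```

```bash
python3 - <<'E'
from h import *
f=shot('wrist','w1'); s=get_state(); print(s['eef_pos'],s['orientation'],s['joint_pos'],s['time'])
f=shot('wrist','w1')
E
```

```text
[0.46411613 0.08987883 0.29837572] [-2.97158767e-04 -1.99799127e-01  9.79836833e-01 -3.53296370e-05] [ 0.64470063  0.2043822  -1.04391867  1.87298146  0.19149809  1.17201047
  1.50782739] 2.7
```

View pics/w1.png

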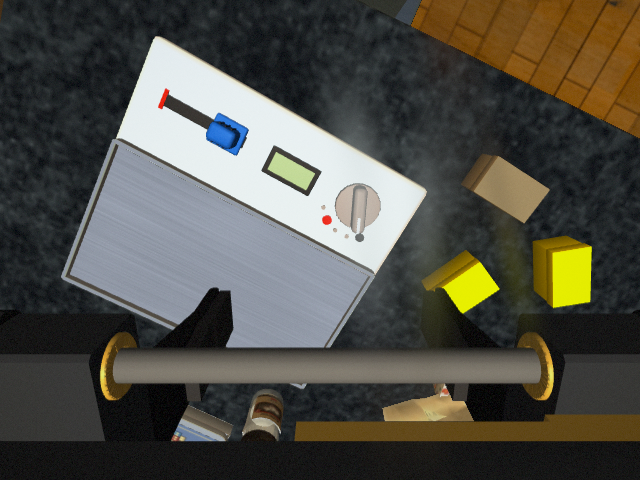

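Wrist view: the dial centre is near (358,207), with its bar pointing to the black dot (360,238). The red dot is at (327,220), the slide lug at (228,134), brown at (506,188), and the cloth and cream box at (440,400).

```bash
python3 - <<'E'
from h import *
f=load('w1')
p=lambda n,uv,z: print(n,np.round(onz(f,uv,z),4))
p('disc',(358,206),.042);p('bar far',(360,188),.066);p('bar ptr',(359,236),.066)
p('black',(360,238),.034);p('red',(327,220),.034)
p('lug',(228,130),.067);p('redbar',(164,99),.038)
p('FR',(157,37),.034);p('FL',(426,190),.034);p('dFL',(373,273),.048);p('dFR',(117,140),.048);p('dBR',(64,277),.048)
for q in((499,157),(549,190),(528,222),(477,187)):p('brown',q,.045)
E
python3 - <<'E'
import cv2
t=cv2.imread('pics/w1.png')
cv2.imwrite('pics/w1c.png',cv2.resize(t[170:260,300:420],(800,600),interpolation=cv2.INTER_CUBIC))
E
```

```text
disc [0.4546 0.1209 0.042 ]
bar far [0.4337 0.1116 0.066 ]
bar ptr [0.4781 0.1306 0.066 ]
black [0.4874 0.1388 0.034 ]
red [0.4829 0.0979 0.034 ]
lug [ 0.4322 -0.0226  0.067 ]
redbar [ 0.4324 -0.0951  0.038 ]
FR [ 0.3825 -0.1177  0.034 ]
FL [0.4126 0.1807 0.034 ]
dFL [0.5145 0.1653 0.048 ]
dFR [ 0.4855 -0.1232  0.048 ]
dBR [ 0.6495 -0.1412  0.048 ]
brown [0.3542 0.229  0.045 ]
brown [0.363  0.2928 0.045 ]
brown [0.4003 0.291  0.045 ]
brown [0.389  0.2237 0.045 ]
```

View pics/w1c.png

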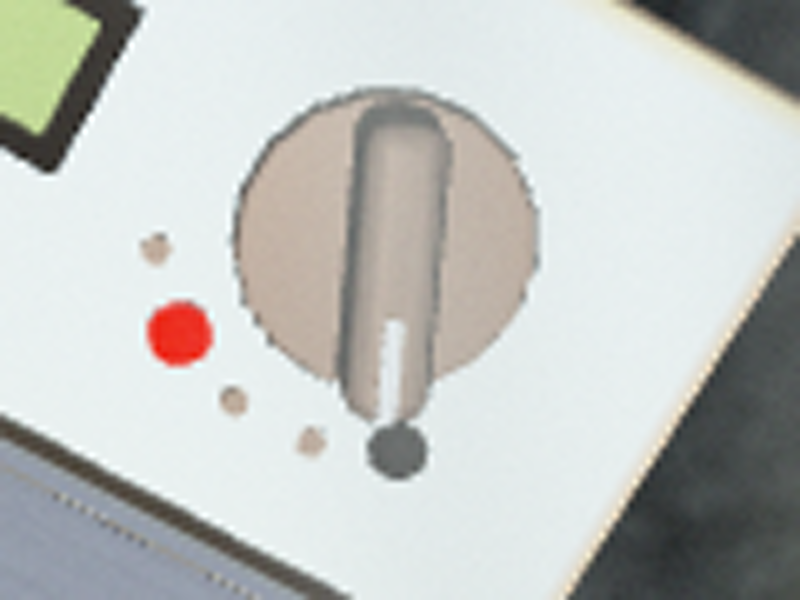

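Emit:
carry_out([
  {"fingers":0,"slide":[-0.2,0.6,-3],"dr":[0,0,-0.04]},
  {"fingers":0,"slide":[-0.2,0.6,-3],"dr":[0,0,0]},
  {"fingers":0,"slide":[-0.2,0.6,-3],"dr":[0,0,0]},
  {"fingers":0,"slide":[-0.2,0.6,-3],"dr":[0,0,0]},
  {"fingers":0,"slide":[-0.1,0.7,-3],"dr":[0,0,0]},
  {"fingers":0,"slide":[0,0,-3],"dr":[0,0,0]},
  {"fingers":0,"slide":[0,0,0],"dr":[0,0,0]},
])

```text
time: 3.62
eef_pos: [0.4539, 0.1201, 0.117]
orientation: [-0.002, -0.18, 0.984, -0.0]
contact_force: [0.8, -0.0, 0.4]
width: 1.001
grasp_force: 0.0
```

Emit:
carry_out([
  {"fingers":0,"slide":[0.1,0.1,-2.5],"dr":[0,0,0]},
  {"fingers":0,"slide":[0,0,-2.0],"dr":[0,0,0]},
  {"fingers":0,"slide":[0,0,-0.8],"dr":[0,0,0]},
  {"fingers":220,"slide":[0,0,0],"dr":[0,0,0]},
  {"fingers":220,"slide":[0,0,0],"dr":[0,0,0]},
  {"fingers":220,"slide":[0,0,0],"dr":[0,0,0]},
  {"fingers":220,"slide":[0,0,0],"dr":[0,0,0]},
], force=8)

```text
time: 4.5
eef_pos: [0.4565, 0.1223, 0.066]
orientation: [0.0, -0.181, 0.983, -0.0]
contact_force: [0.2, 0.7, -0.3]
width: 0.63
grasp_force: 0.0
```

Emit:
carry_out([
  {"fingers":235,"slide":[0,0,0],"dr":[0,0,0]},
  {"fingers":235,"slide":[0,0,0],"dr":[0,0,0]},
  {"fingers":235,"slide":[0,0,0],"dr":[0,0,0]},
  {"fingers":235,"slide":[0,0,0],"dr":[0,0,0]},
  {"fingers":235,"slide":[0,0,0],"dr":[0,0,0]},
  {"fingers":235,"slide":[0,0,0],"dr":[0,0,0]},
])

```text
time: 5.25
eef_pos: [0.4565, 0.1217, 0.0656]
orientation: [0.0, -0.181, 0.984, -0.0]
contact_force: [1.4, -3.1, 1.2]
width: 0.145
grasp_force: 8.0
```

Emit:
carry_out([
  {"fingers":235,"slide":[0,0,0],"dr":[0,0,-0.17]},
  {"fingers":235,"slide":[0,0,0],"dr":[0,0,-0.17]},
  {"fingers":235,"slide":[0,0,0],"dr":[0,0,-0.17]},
  {"fingers":235,"slide":[0,0,0],"dr":[0,0,-0.17]},
  {"fingers":235,"slide":[0,0,0],"dr":[0,0,-0.17]},
  {"fingers":235,"slide":[0,0,0],"dr":[0,0,-0.17]},
  {"fingers":235,"slide":[0,0,0],"dr":[0,0,-0.05]},
  {"fingers":235,"slide":[0,0,0],"dr":[0,0,0]},
])

```text
time: 6.25
eef_pos: [0.4563, 0.1204, 0.0656]
orientation: [0.0, 0.346, 0.938, -0.001]
contact_force: [1.8, -5.1, 1.3]
width: 0.149
grasp_force: 8.0
```

Emit:
carry_out([
  {"fingers":0,"slide":[0,0,0],"dr":[0,0,0]},
  {"fingers":0,"slide":[0,0,0],"dr":[0,0,0]},
  {"fingers":0,"slide":[0,0,2],"dr":[0,0,0]},
  {"fingers":0,"slide":[0,0,5],"dr":[0,0,0]},
  {"fingers":0,"slide":[-0.5,-5,4],"dr":[0,0,-0.16]},
  {"fingers":0,"slide":[-0.5,-5,1],"dr":[0,0,-0.16]},
  {"fingers":0,"slide":[-0.5,-4.7,0],"dr":[0,0,-0.16]},
  {"fingers":0,"slide":[0,0,0],"dr":[0,0,-0.16]},
])

```text
time: 7.25
eef_pos: [0.4407, -0.0268, 0.1846]
orientation: [0.0, 0.628, 0.778, -0.0]
contact_force: [0.4, 0.4, -0.2]
width: 0.958
grasp_force: 0.0
```

Emit:
carry_out([
  {"fingers":0,"slide":[0,0,0],"dr":[0,0,-0.16]},
  {"fingers":0,"slide":[0,0,0],"dr":[0,0,-0.16]},
  {"fingers":0,"slide":[0,0,0],"dr":[0,0,0]},
])

```text
time: 7.62
eef_pos: [0.4413, -0.0228, 0.1845]
orientation: [-0.0, 0.739, 0.674, 0.0]
contact_force: [-0.1, -0.1, 0.4]
width: 0.995
grasp_force: 0.0
```

```bash
python3 - <<'E'
from h import *
f=shot('wrist','w2'); s=get_state(); print(s['eef_pos'],s['orientation'],s['joint_pos'],s['time'])
for X in ((.4555,.121,.042),(.4405,-.027,.067)): print(proj(f,X))
E
```

```text
[ 0.44130058 -0.02286812  0.18449973] [-5.95732380e-05  7.38657882e-01  6.74080491e-01  1.43278554e-04] [ 0.35350215  0.18304053 -0.44151487  2.10318413  0.10116123  0.8749528
 -0.23786352] 7.675
[327.77676125  18.83710866]
[326.0792715  248.32503221]
```

View pics/w2.png

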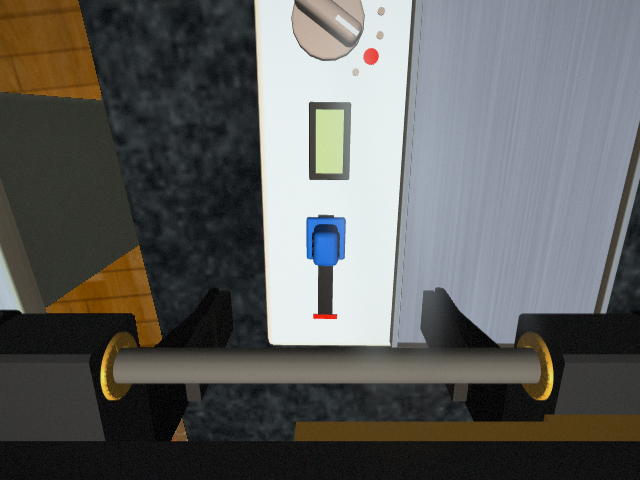

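Wrist view: the dial pointer aims at the red dot (371,56), and the lug top is at (326,245), as predicted. I'll grip the lug across x next.

Emit:
carry_out([
  {"fingers":130,"slide":[0,-0.4,-3],"dr":[0,0,0]},
  {"fingers":130,"slide":[0,0,-3],"dr":[0,0,0]},
  {"fingers":130,"slide":[0,0,-2.5],"dr":[0,0,0]},
  {"fingers":130,"slide":[0,0,-2.2],"dr":[0,0,0]},
  {"fingers":130,"slide":[0,0,-1.6],"dr":[0,0,0]},
  {"fingers":230,"slide":[0,0,0],"dr":[0,0,0]},
  {"fingers":230,"slide":[0,0,0],"dr":[0,0,0]},
  {"fingers":230,"slide":[0,0,0],"dr":[0,0,0]},
], force=20)

```text
time: 8.68
eef_pos: [0.4415, -0.0274, 0.0622]
orientation: [0.0, 0.74, 0.673, 0.0]
contact_force: [-8.0, 2.4, 6.3]
width: 0.232
grasp_force: 4.7
```

Emit:
carry_out([
  {"fingers":230,"slide":[0,0,0],"dr":[0,0,0]},
  {"fingers":230,"slide":[0,0,0],"dr":[0,0,0]},
])

```text
time: 8.93
eef_pos: [0.4402, -0.0273, 0.0618]
orientation: [-0.0, 0.74, 0.673, -0.001]
contact_force: [-2.6, 0.5, 2.9]
width: 0.208
grasp_force: 2.0
```

Emit:
carry_out([
  {"fingers":240,"slide":[-0.1,-1,0],"dr":[0,0,0]},
  {"fingers":240,"slide":[-0.1,-1,0],"dr":[0,0,0]},
  {"fingers":240,"slide":[-0.1,-1,0],"dr":[0,0,0]},
  {"fingers":240,"slide":[-0.1,-1,0],"dr":[0,0,0]},
  {"fingers":240,"slide":[-0.1,-1,0],"dr":[0,0,0]},
  {"fingers":240,"slide":[0,-0.1,0],"dr":[0,0,0]},
], force=25)

```text
time: 9.68
eef_pos: [0.4351, -0.0773, 0.0615]
orientation: [-0.001, 0.74, 0.673, -0.0]
contact_force: [-4.9, 6.3, 3.5]
width: 0.206
grasp_force: 25.0
```

```bash
python3 - <<'E'
from h import *
s=get_state(); print(s['eef_pos'],s['contact_force'],s['grasp_force'])
a=load('top0'); b=shot('top','t1')
cv2.imwrite('pics/t1c.png',cv2.resize(cv2.imread('pics/t1.png')[180:380,200:440],(720,600),interpolation=cv2.INTER_CUBIC))
E
```

```text
[ 0.43508518 -0.07725839  0.06149209] [-4.93147141  6.31050148  3.47024649] 25.000616032630205
```

Emit:
carry_out([
  {"fingers":240,"slide":[0,-0.1,0],"dr":[0,0,0]},
  {"fingers":110,"slide":[0,0,0],"dr":[0,0,0]},
  {"fingers":110,"slide":[0,0,0],"dr":[0,0,0]},
  {"fingers":110,"slide":[0,0,0],"dr":[0,0,0]},
  {"fingers":110,"slide":[0,0,0],"dr":[0,0,0]},
  {"fingers":110,"slide":[0,0,5],"dr":[0,0,0]},
  {"fingers":110,"slide":[0,0,6],"dr":[0,0,0]},
  {"fingers":110,"slide":[0,0,2],"dr":[0,0,0]},
])

```text
time: 10.72
eef_pos: [0.4383, -0.0796, 0.195]
orientation: [0.003, 0.74, 0.673, 0.002]
contact_force: [-0.7, -0.7, -0.1]
width: 0.565
grasp_force: 0.0
```

```bash
python3 - <<'E'
from h import *
s=get_state(); print(s['eef_pos'],s['contact_force'],s['joint_pos'])
shot('wrist','w3'); b=shot('top','t2')
w=cv2.resize(cv2.imread('pics/w3.png'),(400,300)); t=cv2.resize(cv2.imread('pics/t2.png')[200:350,200:400],(800,600),interpolation=cv2.INTER_CUBIC)
t[300:,400:]=w
cv2.imwrite('pics/m2.png',t)
E
```

```text
[ 0.43826883 -0.07957386  0.19501229] [-0.70763535 -0.67355089 -0.14797871] [ 0.48993092  0.17178726 -0.44886706  2.0877859   0.09678104  0.89449366
 -0.10854827]
```

View pics/m2.png

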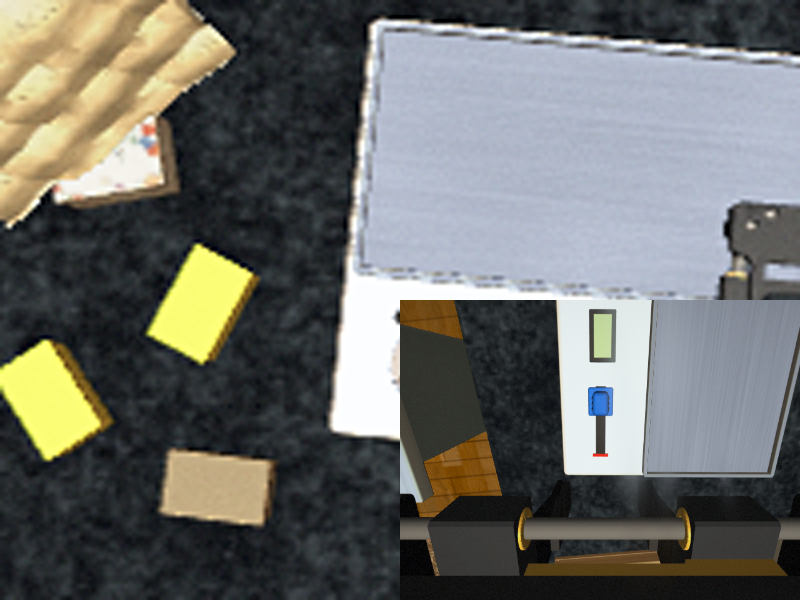

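The slide is home again at wrist (600,402) and the deck is empty. Next I'll check whether the pinkish carton is pink_box, by its dimensions from a closer wrist view.

Emit:
carry_out([
  {"fingers":0,"slide":[3.9,-2.8,2.5],"dr":[0,0,0]},
  {"fingers":0,"slide":[3.9,-2.8,2.5],"dr":[0,0,0]},
  {"fingers":0,"slide":[3.9,-2.8,2.5],"dr":[0,0,0]},
  {"fingers":0,"slide":[3.9,-2.8,2.5],"dr":[0,0,0]},
  {"fingers":0,"slide":[3.9,-2.8,2.5],"dr":[0,0,0]},
  {"fingers":0,"slide":[3.9,-2.8,2.5],"dr":[0,0,0]},
  {"fingers":0,"slide":[3.9,-2.8,2.5],"dr":[0,0,0]},
  {"fingers":0,"slide":[3.9,-2.8,2.5],"dr":[0,0,0]},
])

```text
time: 11.82
eef_pos: [0.7494, -0.3045, 0.3899]
orientation: [-0.001, 0.74, 0.673, -0.001]
contact_force: [0.7, -0.9, 0.7]
width: 0.998
grasp_force: 0.0
```

```bash
python3 - <<'E'
from h import *
s=get_state(); print(s['eef_pos'],s['orientation'],s['joint_pos'])
f=shot('wrist','w4'); print(proj(f,(.959,-.319,.065)))
E
```

```text
[ 0.74938022 -0.30449729  0.38985141] [-0.0008767   0.73999022  0.67261649 -0.00087969] [ 0.47094338  0.68327404 -0.31673089  0.86172641  0.1986341   1.62288498
  0.13670136]
[502.9203551  185.48531095]
```

View pics/w4.png

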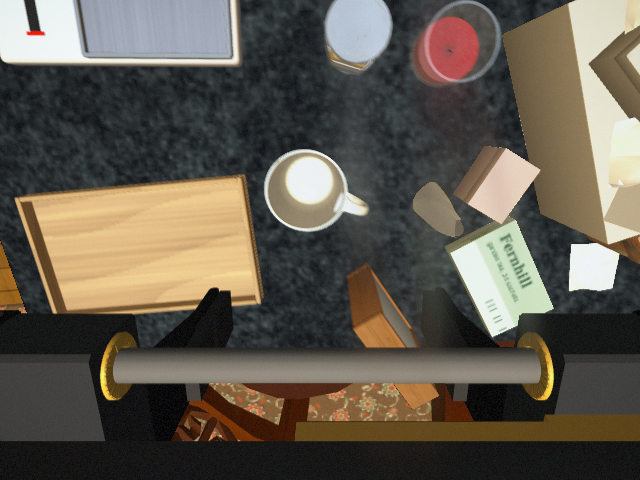

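Wrist view: the pinkish carton is at (503,185), right next to the Fernhill box and the scoop. I'll triangulate its lid corners against the top view to get its size.

```bash
python3 - <<'E'
from h import *
def quad(fn,x0,y0,x1,y1,seed):
    im=cv2.imread(f'pics/{fn}.png'); sub=cv2.resize(im[y0:y1,x0:x1],None,fx=4,fy=4,interpolation=cv2.INTER_CUBIC)
    m=np.zeros((sub.shape[0]+2,sub.shape[1]+2),np.uint8)
    sp=(int((seed[0]-x0)*4),int((seed[1]-y0)*4)); print(fn,sub[sp[1],sp[0]][::-1])
    cv2.floodFill(sub,m,sp,0,(18,)*3,(18,)*3,cv2.FLOODFILL_FIXED_RANGE|cv2.FLOODFILL_MASK_ONLY|(255<<8))
    c=max(cv2.findContours(m[1:-1,1:-1],0,2)[0],key=cv2.contourArea)
    q=cv2.approxPolyDP(c,12,True)[:,0]; return q/4+[x0,y0]
f,g=load('top0'),load('w4')
qt=quad('top0',440,80,490,125,(470,100)); qw=quad('w4',440,130,555,235,(508,180))
print(qt.round(1).tolist(),qw.round(1).tolist())
for z in(.045,.055,.065,.075):
    for n,F,q in(('t',f,qt),('w',g,qw)): 
        P=np.array([onz(F,u,z)[:2] for u in q]); print(z,n,P.mean(0).round(4),np.linalg.norm(P-np.roll(P,1,0),axis=1).round(4))
E
```

```text
top0 [237 224 213]
w4 [226 204 187]
[[462.5, 86.0], [452.5, 100.5], [476.2, 114.8], [485.5, 100.5]] [[506.5, 148.5], [468.5, 203.2], [501.0, 223.5], [539.5, 170.8]]
0.045 t [ 0.9685 -0.3258] [0.074  0.0504 0.075  0.0484]
0.045 w [ 0.9685 -0.3253] [0.0518 0.0778 0.0519 0.0774]
0.055 t [ 0.9639 -0.3224] [0.0733 0.05   0.0744 0.048 ]
0.055 w [ 0.9642 -0.3232] [0.0507 0.0762 0.0508 0.0758]
0.065 t [ 0.9594 -0.3191] [0.0727 0.0495 0.0737 0.0476]
0.065 w [ 0.9599 -0.3211] [0.0497 0.0746 0.0497 0.0743]
0.075 t [ 0.9549 -0.3158] [0.0721 0.0491 0.0731 0.0472]
0.075 w [ 0.9556 -0.319 ] [0.0486 0.0731 0.0487 0.0727]
```

```bash
python3 - <<'E'
from h import *
f,g=load('top0'),load('w4')
print('t bottom',onz(f,(469.5,123.75),0),onz(f,(447,111),0))
for z in(.045,.055,.065): print(z,onz(f,(476.2,115),z),onz(f,(452.5,100.5),z))
a=np.vstack([np.hstack([cv2.resize(cv2.imread('pics/w4.png')[130:250,440:560],(400,300),interpolation=cv2.INTER_CUBIC),cv2.resize(cv2.imread('pics/side0.png')[140:200,215:275],(400,300),interpolation=cv2.INTER_CUBIC)]),
 np.hstack([cv2.resize(cv2.imread('pics/side0.png')[200:320,200:320],(400,300),interpolation=cv2.INTER_CUBIC),cv2.resize(cv2.imread('pics/top0.png')[80:130,435:500],(400,300),interpolation=cv2.INTER_CUBIC)])])
cv2.imwrite('pics/m3.png',a)
E
```

```text
t bottom [ 0.92003348 -0.33848682  0.        ] [ 0.95849867 -0.27693679  0.        ]
0.045 [ 0.92666629 -0.34281797  0.045     ] [ 0.96892401 -0.28049983  0.045     ]
0.055 [ 0.92249113 -0.33932709  0.055     ] [ 0.96438086 -0.27755163  0.055     ]
0.065 [ 0.91831596 -0.3358362   0.065     ] [ 0.95983771 -0.27460342  0.065     ]
```

View pics/m3.png

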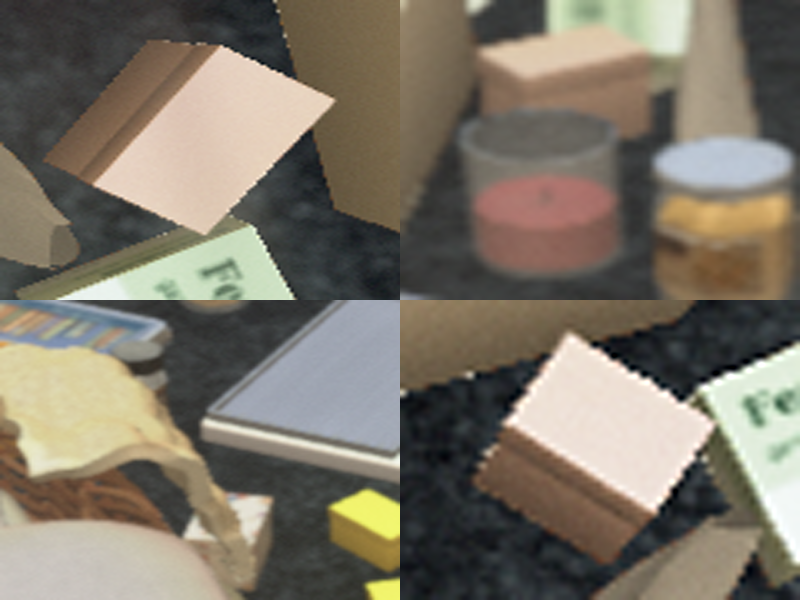

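Emit:
carry_out([
  {"fingers":0,"slide":[1.7,0.7,-2],"dr":[0,0,0.177]},
  {"fingers":0,"slide":[1.7,0.7,-2],"dr":[0,0,0.177]},
  {"fingers":0,"slide":[1.7,0.7,-2],"dr":[0,0,0.177]},
  {"fingers":0,"slide":[1.7,0.7,-2],"dr":[0,0,0.177]},
  {"fingers":0,"slide":[1.7,0.7,-2],"dr":[0,0,0.177]},
  {"fingers":0,"slide":[1.7,0.7,-2],"dr":[0,0,0.177]},
])

```text
time: 12.62
eef_pos: [0.8506, -0.2608, 0.2678]
orientation: [-0.002, 0.294, 0.956, -0.0]
contact_force: [0.6, -0.6, 0.5]
width: 0.999
grasp_force: 0.0
```

Emit:
carry_out([
  {"fingers":0,"slide":[0,0,0],"dr":[-0.09,-0.13,0]},
  {"fingers":0,"slide":[0,0,0],"dr":[-0.09,-0.13,0]},
  {"fingers":0,"slide":[0,0,0],"dr":[-0.09,-0.13,0]},
  {"fingers":0,"slide":[0,0,0],"dr":[0,0,0]},
])

```text
time: 13.12
eef_pos: [0.8468, -0.2583, 0.2666]
orientation: [0.219, 0.287, 0.93, -0.071]
contact_force: [-0.8, 0.0, -0.2]
width: 0.997
grasp_force: 0.0
```

```bash
python3 - <<'E'
from h import *
from scipy.spatial.transform import Rotation as Ro
s=get_state(); q=s['orientation']; print(s['eef_pos'],Ro.from_quat(q,scalar_first=True).as_matrix().round(3).tolist(),s['joint_pos'].round(2))
f=shot('wrist','w5'); print(proj(f,(.959,-.319,.065)))
E
```

```text
[ 0.8468261  -0.25831184  0.26657533] [[-0.739, 0.565, 0.367], [0.503, 0.825, -0.257], [-0.448, -0.005, -0.894]] [ 0.43  0.65 -0.41  1.28  0.59  0.89  0.82]
[341.41817562 228.81628849]
```

View pics/w5.png

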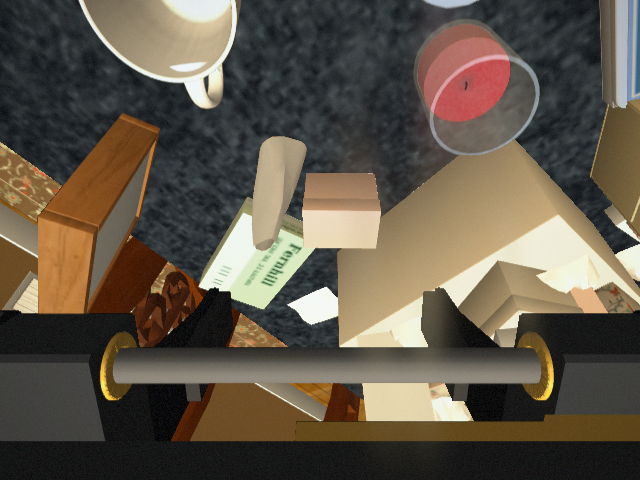

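Wrist view: the pinkish carton at (341,215) is wedged between the paper cone (280,190), the Fernhill box (260,255) and the bin (430,220), about 1.01 m out, which is beyond tool-down reach. It looks like set dressing. A gentle touch on its lid will show whether it is loose or fixed.

Emit:
carry_out([
  {"fingers":255,"slide":[1,-0.4,-0.8],"dr":[0.064,-0.045,-0.156]},
  {"fingers":255,"slide":[1,-0.4,-0.8],"dr":[0.064,-0.045,-0.156]},
  {"fingers":255,"slide":[1,-0.4,-0.8],"dr":[0.064,-0.045,-0.156]},
  {"fingers":255,"slide":[1,-0.4,-0.8],"dr":[0.064,-0.045,-0.156]},
  {"fingers":255,"slide":[1,-0.4,-0.8],"dr":[0.064,-0.045,-0.156]},
  {"fingers":255,"slide":[1,-0.4,-0.8],"dr":[0.064,-0.045,-0.156]},
  {"fingers":255,"slide":[1,-0.4,-0.8],"dr":[0.064,-0.045,-0.156]},
  {"fingers":255,"slide":[1,-0.4,-0.8],"dr":[0.064,-0.045,-0.156]},
])

```text
time: 14.18
eef_pos: [0.9326, -0.2946, 0.2074]
orientation: [0.217, 0.821, 0.522, 0.085]
contact_force: [0.3, -0.2, -1.2]
width: 0.172
grasp_force: 0.0
```

Emit:
carry_out([
  {"fingers":255,"slide":[0.4,-0.3,-2.5],"dr":[0.064,-0.045,-0.156]},
  {"fingers":255,"slide":[0.4,-0.3,-2.5],"dr":[0,0,0]},
  {"fingers":255,"slide":[0.4,-0.3,-1.5],"dr":[0,0,0]},
  {"fingers":255,"slide":[0,0,0],"dr":[0,0,0]},
])

```text
time: 14.68
eef_pos: [0.9418, -0.3029, 0.1393]
orientation: [0.207, 0.862, 0.452, 0.1]
contact_force: [0.4, 0.4, 0.4]
width: 0.002
grasp_force: 0.0
```

```bash
python3 - <<'E'
from h import *
from scipy.spatial.transform import Rotation as Ro
s=get_state(); q=s['orientation'];M=Ro.from_quat(q,scalar_first=True).as_matrix(); print(s['eef_pos'],M.round(3).tolist(),s['joint_pos'].round(2),s['contact_force'])
print('tip',s['eef_pos']+.017*M[:,2])
f=shot('wrist','w6'); print(proj(f,(.959,-.319,.065)),proj(f,s['eef_pos']+.017*M[:,2]))
E
```

```text
[ 0.94177017 -0.30290008  0.13926942] [[0.572, 0.737, 0.36], [0.82, -0.506, -0.267], [-0.014, 0.448, -0.894]] [ 0.24  0.9  -0.06  1.07  0.34  0.78 -0.59] [0.43946545 0.37763204 0.36217224]
tip [ 0.94789527 -0.30743322  0.12407292]
[305.9941246  266.53963762] [326.5705773  309.32744298]
```

Emit:
carry_out([
  {"fingers":255,"slide":[0,0,-2],"dr":[0,0,0]},
  {"fingers":255,"slide":[0,0,-2],"dr":[0,0,0]},
  {"fingers":255,"slide":[0,0,-1.2],"dr":[0,0,0]},
  {"fingers":255,"slide":[0,0,-0.3],"dr":[0,0,0]},
  {"fingers":255,"slide":[0,0,-0.3],"dr":[0,0,0]},
  {"fingers":255,"slide":[0,0,-0.2],"dr":[0,0,0]},
])

```text
time: 15.48
eef_pos: [0.9428, -0.3025, 0.0835]
orientation: [0.209, 0.862, 0.451, 0.103]
contact_force: [-0.4, -0.6, -0.8]
width: 0.005
grasp_force: 0.0
```

Emit:
carry_out([
  {"fingers":255,"slide":[0,0,-0.3],"dr":[0,0,0]},
  {"fingers":255,"slide":[0,0,-0.3],"dr":[0,0,0]},
  {"fingers":255,"slide":[0,0,-0.2],"dr":[0,0,0]},
  {"fingers":255,"slide":[0,0,-0.2],"dr":[0,0,0]},
])

```text
time: 15.98
eef_pos: [0.9423, -0.3024, 0.0725]
orientation: [0.208, 0.862, 0.451, 0.102]
contact_force: [0.0, 0.6, 0.6]
width: 0.005
grasp_force: 0.0
```

```bash
python3 - <<'E'
from h import *
shot('wrist','w7')
f,g,k=load('top0'),load('w4'),load('w5')
im=cv2.imread('pics/w5.png'); x0,y0=285,190; sub=cv2.resize(im[y0:260,x0:395],None,fx=4,fy=4,interpolation=cv2.INTER_CUBIC)
m=np.zeros((sub.shape[0]+2,sub.shape[1]+2),np.uint8)
cv2.floodFill(sub,m,(int((341-x0)*4),int((228-y0)*4)),0,(18,)*3,(18,)*3,cv2.FLOODFILL_FIXED_RANGE|cv2.FLOODFILL_MASK_ONLY|(255<<8))
c=max(cv2.findContours(m[1:-1,1:-1],0,2)[0],key=cv2.contourArea); q5=cv2.approxPolyDP(c,12,True)[:,0]/4+[x0,y0]; print(q5)
for z in(.03,.04,.045,.05,.055,.06,.065):
    P=np.array([onz(k,u,z)[:2] for u in q5]); print(z,P.mean(0).round(4),np.linalg.norm(P-np.roll(P,1,0),axis=1).round(4))
# bottom edge of near face vs top edge
for u in((304,173),(376,173)): print('bot',onz(k,u,0).round(4))
for z in(.045,.055,.065):print(z,onz(k,(304,205),z).round(4),onz(k,(378,204),z).round(4))
E
```

```text
[[302.5  210.25]
 [303.25 249.75]
 [375.25 247.5 ]
 [380.   211.25]]
0.03 [ 0.9875 -0.3383] [0.0838 0.0607 0.0852 0.0554]
0.04 [ 0.9797 -0.3335] [0.0812 0.0589 0.0826 0.0537]
0.045 [ 0.9758 -0.3311] [0.08   0.0579 0.0813 0.0529]
0.05 [ 0.9719 -0.3286] [0.0787 0.057  0.08   0.052 ]
0.055 [ 0.9681 -0.3262] [0.0774 0.0561 0.0788 0.0512]
0.06 [ 0.9642 -0.3238] [0.0761 0.0552 0.0775 0.0503]
0.065 [ 0.9603 -0.3214] [0.0749 0.0542 0.0762 0.0495]
bot [ 0.9178 -0.3391 -0.    ]
bot [ 0.9618 -0.2745  0.    ]
0.045 [ 0.9256 -0.3423  0.045 ] [ 0.9668 -0.2793  0.045 ]
0.055 [ 0.9194 -0.3371  0.055 ] [ 0.9593 -0.2761  0.055 ]
0.065 [ 0.9132 -0.3318  0.065 ] [ 0.9518 -0.2729  0.065 ]
```

Emit:
carry_out([
  {"fingers":255,"slide":[0,0,-0.4],"dr":[0,0,0]},
  {"fingers":255,"slide":[0,0,-0.4],"dr":[0,0,0]},
  {"fingers":255,"slide":[0,0,-0.4],"dr":[0,0,0]},
  {"fingers":255,"slide":[0,0,-0.4],"dr":[0,0,0]},
])

```text
time: 16.52
eef_pos: [0.9423, -0.3024, 0.0561]
orientation: [0.208, 0.862, 0.451, 0.102]
contact_force: [0.5, 0.8, -0.0]
width: 0.009
grasp_force: 0.0
```

```bash
python3 - <<'E'
from h import *
shot('wrist','w8');shot('top','t3')
a=np.hstack([cv2.resize(cv2.imread('pics/w8.png'),(400,300)),cv2.resize(cv2.imread('pics/t3.png')[70:145,430:530],(400,300),interpolation=cv2.INTER_CUBIC)])
cv2.imwrite('pics/m4.png',a)
E
```

```text
(no output)
```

View pics/m4.png

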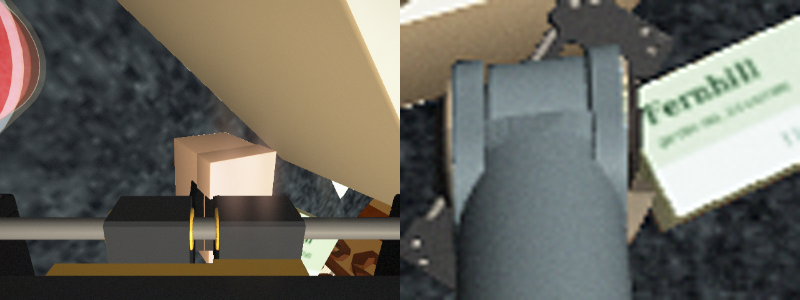

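The fingers pass into the pinkish carton at wrist (225,165) without contact, so it is unlisted set dressing. The boxes present are therefore brown and cream. I'll go to brown now.

Emit:
carry_out([
  {"fingers":255,"slide":[0,0,5],"dr":[0,0,0]},
  {"fingers":255,"slide":[0,0,5],"dr":[0,0,0]},
  {"fingers":255,"slide":[0,0,5],"dr":[0,0,0]},
  {"fingers":255,"slide":[-2,2,5],"dr":[0.092,0.125,0]},
  {"fingers":0,"slide":[-4,4,0],"dr":[0.092,0.125,0]},
  {"fingers":0,"slide":[-4,4,0],"dr":[0.092,0.125,0]},
  {"fingers":0,"slide":[-4,4,0],"dr":[0,0,0.1]},
  {"fingers":0,"slide":[-4,4,0],"dr":[0,0,0.1]},
])

```text
time: 17.62
eef_pos: [0.7623, -0.1224, 0.2544]
orientation: [0.004, 0.835, 0.551, 0.002]
contact_force: [0.7, -0.1, 1.3]
width: 0.372
grasp_force: 0.0
```

Emit:
carry_out([
  {"fingers":0,"slide":[-4,4,0],"dr":[0,0,0.1]},
  {"fingers":0,"slide":[-4,4,0],"dr":[0,0,0.1]},
  {"fingers":0,"slide":[-4,4,0],"dr":[0,0,0.1]},
  {"fingers":0,"slide":[-4,4,0],"dr":[0,0,0]},
  {"fingers":0,"slide":[-4,4,0],"dr":[0,0,0]},
  {"fingers":0,"slide":[-4,4,0],"dr":[0,0,0]},
  {"fingers":0,"slide":[-4,4,0],"dr":[0,0,0]},
  {"fingers":0,"slide":[0,0,0],"dr":[0,0,0]},
])

```text
time: 18.62
eef_pos: [0.4803, 0.1607, 0.2557]
orientation: [0.003, 0.741, 0.671, 0.003]
contact_force: [0.7, -0.9, 0.4]
width: 0.997
grasp_force: 0.0
```

```bash
cat >> h.py <<'E'
from scipy.spatial.transform import Rotation as Ro
def st():
    s=get_state(); M=Ro.from_quat(s['orientation'],scalar_first=True).as_matrix()
    print('eef',s['eef_pos'].round(4),'yang',round(float(np.arctan2(M[1,1],M[0,1])),3),'z',M[:,2].round(3),'q',s['joint_pos'].round(2),'F',s['contact_force'].round(1),'w',round(s['width'],3),'t',s['time']); return s
def face(fn,seed,z,tol=18,r=45):
    f=load(fn); im=cv2.imread(f'pics/{fn}.png'); x0,y0=max(0,seed[0]-r),max(0,seed[1]-r)
    sub=cv2.resize(im[y0:seed[1]+r,x0:seed[0]+r],None,fx=4,fy=4,interpolation=cv2.INTER_CUBIC); m=np.zeros((sub.shape[0]+2,sub.shape[1]+2),np.uint8)
    cv2.floodFill(sub,m,((seed[0]-x0)*4,(seed[1]-y0)*4),0,(tol,)*3,(tol,)*3,cv2.FLOODFILL_FIXED_RANGE|cv2.FLOODFILL_MASK_ONLY|(255<<8))
    c=max(cv2.findContours(m[1:-1,1:-1],0,2)[0],key=cv2.contourArea)[:,0]/4+[x0,y0]
    P=np.array([onz(f,u,z)[:2] for u in c]).astype(np.float32)*1000
    return cv2.minAreaRect(P), c.mean(0)
E
python3 - <<'E'
from h import *
st()
shot('top','t4')
print(face('t2',(254,322),.045),face('w1',(506,188),.045))
print('now',face('t4',(254,322),.045))
E
```

```text
eef [0.4803 0.1607 0.2557] yang -0.099 z [ 0.009 -0.001 -1.   ] q [ 0.01  0.21 -0.48  1.89  0.12  1.06 -0.62] F [ 0.7 -0.9  0.4] w 0.997 t 18.625
(((377.1668395996094, 257.269775390625), (64.94264221191406, 40.43965148925781), 82.63011169433594), array([253.91521739, 321.46304348])) (((378.2113342285156, 257.9474182128906), (65.95520782470703, 40.967750549316406), 82.41388702392578), array([510.59832134, 189.55815348]))
now (((375.5114440917969, 253.37960815429688), (257.8403625488281, 29.70494270324707), 24.89788818359375), array([255.19959016, 318.28278689]))
```

Emit:
carry_out([
  {"fingers":80,"slide":[-3.4,3.2,0],"dr":[0,0,-0.03]},
  {"fingers":80,"slide":[-3.4,3.2,0],"dr":[0,0,0]},
  {"fingers":80,"slide":[-3.4,3.2,0],"dr":[0,0,0]},
  {"fingers":80,"slide":[0,0,-4],"dr":[0,0,0]},
  {"fingers":80,"slide":[0,0,-5],"dr":[0,0,0]},
  {"fingers":80,"slide":[0,0,-5],"dr":[0,0,0]},
  {"fingers":80,"slide":[0,0,0],"dr":[0,0,0]},
])

```text
time: 19.55
eef_pos: [0.3804, 0.2504, 0.112]
orientation: [0.003, 0.755, 0.656, -0.001]
contact_force: [0.2, -0.2, 0.6]
width: 0.687
grasp_force: 0.0
```

```bash
python3 - <<'E'
from h import *
st(); f=shot('wrist','w9'); u=proj(f,(.3777,.2576,.045)); print(u)
try: print(face('w9',(int(u[0]),int(u[1])),.045,r=140))
except Exception as e: print(e)
E
```

```text
eef [0.3804 0.2504 0.112 ] yang -0.139 z [ 0.002 -0.006 -1.   ] q [-0.23  0.33 -0.53  2.14  0.26  0.73 -1.07] F [ 0.2 -0.2  0.6] w 0.687 t 19.55
[319.94419184 257.455783  ]
(((378.1527404785156, 257.74835205078125), (65.77433013916016, 40.90538787841797), 82.45331573486328), array([318.66369048, 254.31845238]))
```

Brown is confirmed at (0.378, 0.258). I'll descend and grip it.

Emit:
carry_out([
  {"fingers":80,"slide":[-0.2,0.7,-2.5],"dr":[0,0,0]},
  {"fingers":80,"slide":[0,0,-2.5],"dr":[0,0,0]},
  {"fingers":80,"slide":[0,0,-2.6],"dr":[0,0,0]},
  {"fingers":170,"slide":[0,0,-0.4],"dr":[0,0,0]},
  {"fingers":170,"slide":[0,0,0],"dr":[0,0,0]},
  {"fingers":170,"slide":[0,0,0],"dr":[0,0,0]},
  {"fingers":170,"slide":[0,0,0],"dr":[0,0,0]},
], force=10)

```text
time: 20.48
eef_pos: [0.3804, 0.2605, 0.0362]
orientation: [0.004, 0.754, 0.657, 0.004]
contact_force: [-0.2, -1.0, 7.8]
width: 0.46
grasp_force: 10.0
```

Emit:
carry_out([
  {"fingers":170,"slide":[0,0,5],"dr":[0,0,0]},
  {"fingers":170,"slide":[0,0,5],"dr":[0,0,0]},
  {"fingers":170,"slide":[1,-1,5],"dr":[0,0,0]},
  {"fingers":170,"slide":[3,-4.8,0],"dr":[0,0,0]},
  {"fingers":170,"slide":[3,-4.8,0],"dr":[0,0,0]},
  {"fingers":170,"slide":[3,-4.8,0],"dr":[0,0,0]},
  {"fingers":170,"slide":[3,-4.8,0],"dr":[0,0,0]},
  {"fingers":170,"slide":[3,-4.8,0],"dr":[0,0,0]},
])

```text
time: 21.48
eef_pos: [0.54, 0.0081, 0.1855]
orientation: [0.004, 0.754, 0.657, 0.003]
contact_force: [1.3, 0.8, -0.6]
width: 0.463
grasp_force: 10.0
```

Emit:
carry_out([
  {"fingers":170,"slide":[3,-4.8,0],"dr":[0,0,0]},
  {"fingers":170,"slide":[0.4,-1.5,0],"dr":[0,0,0]},
  {"fingers":170,"slide":[0,0,-3],"dr":[0,0,0]},
  {"fingers":170,"slide":[0,0,-3],"dr":[0,0,0]},
  {"fingers":170,"slide":[0,0,0],"dr":[0,0,0]},
])

```text
time: 22.1
eef_pos: [0.571, -0.0524, 0.1231]
orientation: [0.001, 0.753, 0.657, 0.001]
contact_force: [-0.5, 0.3, -0.3]
width: 0.462
grasp_force: 10.0
```

```bash
python3 - <<'E'
from h import *
s=st(); print(s['grasp_force'])
E
```

```text
eef [ 0.571  -0.0524  0.1231] yang -0.136 z [ 0.003 -0.001 -1.   ] q [ 0.31  0.46 -0.37  1.88  0.22  0.84 -0.32] F [-0.5  0.3 -0.3] w 0.462 t 22.1
9.999915724620223
```

Emit:
carry_out([
  {"fingers":170,"slide":[0.3,-0.2,-2.5],"dr":[0,0,0]},
  {"fingers":170,"slide":[0,0,-1.5],"dr":[0,0,0]},
  {"fingers":170,"slide":[0,0,-0.4],"dr":[0,0,0]},
  {"fingers":170,"slide":[0,0,-0.2],"dr":[0,0,0]},
  {"fingers":170,"slide":[0,0,-0.1],"dr":[0,0,0]},
])

```text
time: 22.72
eef_pos: [0.5766, -0.0551, 0.0784]
orientation: [0.004, 0.754, 0.657, 0.003]
contact_force: [-0.1, 0.7, -0.1]
width: 0.463
grasp_force: 10.0
```

Emit:
carry_out([
  {"fingers":170,"slide":[0,0,-0.2],"dr":[0,0,0]},
  {"fingers":170,"slide":[0,0,-0.1],"dr":[0,0,0]},
  {"fingers":80,"slide":[0,0,0],"dr":[0,0,0]},
  {"fingers":80,"slide":[0,0,0],"dr":[0,0,0]},
  {"fingers":80,"slide":[0,0,0],"dr":[0,0,0]},
  {"fingers":80,"slide":[0,0,3],"dr":[0,0,0]},
  {"fingers":0,"slide":[0,0,5],"dr":[0,0,0]},
  {"fingers":0,"slide":[0,0,6],"dr":[0,0,0]},
])

```text
time: 23.72
eef_pos: [0.5754, -0.0553, 0.2151]
orientation: [0.002, 0.754, 0.657, 0.002]
contact_force: [1.2, 0.1, -0.1]
width: 0.834
grasp_force: 0.0
```

```bash
python3 - <<'E'
from h import *
st(); f=shot('wrist','w10'); u=proj(f,(.5766,-.055,.085)).round().astype(int); print(u); print(face('w10',tuple(int(i) for i in u),.085,r=120))
t=shot('top','t5')
# cream from unobstructed t2 & triangulate cloth edge using top+w1? cloth tip
E
```

```text
eef [ 0.5754 -0.0553  0.2151] yang -0.137 z [ 0.005 -0.001 -1.   ] q [ 0.34  0.36 -0.4   1.78  0.16  1.02 -0.26] F [ 1.2  0.1 -0.1] w 0.834 t 23.725
[327 237]
(((576.1826171875, -59.2628059387207), (65.76990509033203, 41.78340530395508), 82.00733947753906), array([327.94491525, 243.49576271]))
```

```bash
python3 - <<'E'
from h import *
f,s=load('top0'),load('side0')
def tri(a,b):
    c1,d1=ray(f,a);c2,d2=ray(s,b);A=np.c_[d1,-d2];x=np.linalg.lstsq(A,c2-c1,rcond=None)[0]
    p,q=c1+d1*x[0],c2+d2*x[1]; return ((p+q)/2).round(3),round(float(np.linalg.norm(p-q)),4)
# epipolar scan for points along top cloth edge
for a in((257,212),(240,226),(222,241),(202.5,257)):
    print('top',a,[(z,proj(s,onz(f,a,z)).round().tolist()) for z in(0,.04,.08,.12,.16,.2,.24)])
print(face('t2',(228,248),.06))
im=[cv2.imread(f'pics/{n}.png') for n in('side0','t5')]
A=cv2.resize(im[0][215:305,225:325],(400,360),interpolation=cv2.INTER_CUBIC);B=cv2.resize(im[1][170:270,160:270],(400,360),interpolation=cv2.INTER_CUBIC)
cv2.imwrite('pics/m5.png',np.hstack([A,B]))
E
```

```text
top (257, 212) [(0, [250.0, 281.0]), (0.04, [253.0, 268.0]), (0.08, [256.0, 255.0]), (0.12, [259.0, 242.0]), (0.16, [262.0, 228.0]), (0.2, [266.0, 214.0]), (0.24, [269.0, 199.0])]
top (240, 226) [(0, [256.0, 295.0]), (0.04, [259.0, 282.0]), (0.08, [263.0, 268.0]), (0.12, [266.0, 254.0]), (0.16, [269.0, 239.0]), (0.2, [272.0, 224.0]), (0.24, [276.0, 209.0])]
top (222, 241) [(0, [264.0, 311.0]), (0.04, [267.0, 297.0]), (0.08, [270.0, 282.0]), (0.12, [273.0, 267.0]), (0.16, [277.0, 252.0]), (0.2, [280.0, 236.0]), (0.24, [283.0, 220.0])]
top (202.5, 257) [(0, [273.0, 330.0]), (0.04, [276.0, 315.0]), (0.08, [279.0, 299.0]), (0.12, [282.0, 283.0]), (0.16, [285.0, 267.0]), (0.2, [288.0, 250.0]), (0.24, [291.0, 233.0])]
(((568.2670288085938, 322.64776611328125), (4.584270477294922, 0.0), -90.56756591796875), array([228.625, 248.   ]))
```

View pics/m5.png

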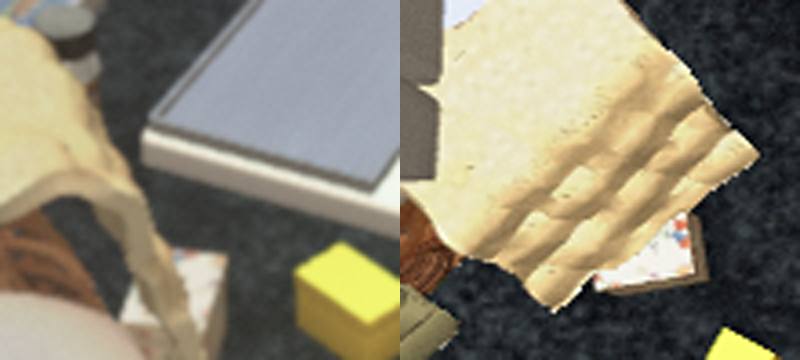

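Hybrid crop: the cream box's lid corner shows at right (640,265), under the cloth hem, which triangulates to z≈0.06–0.075. I'll approach slowly and watch the force in case the cloth is solid.

Emit:
carry_out([
  {"fingers":0,"slide":[0.3,5.3,1],"dr":[0,0,0.13]},
  {"fingers":0,"slide":[0.3,5.3,1],"dr":[0,0,0.13]},
  {"fingers":0,"slide":[0.3,5.3,1],"dr":[0,0,0]},
  {"fingers":0,"slide":[0.3,5.3,0],"dr":[0,0,0]},
  {"fingers":0,"slide":[0.2,5.3,0],"dr":[0,0,0]},
  {"fingers":0,"slide":[0.2,5.3,0],"dr":[0,0,0]},
  {"fingers":0,"slide":[0.1,5,0],"dr":[0,0,0]},
  {"fingers":0,"slide":[0,0,0],"dr":[0,0,0]},
])

```text
time: 24.82
eef_pos: [0.5908, 0.3186, 0.2439]
orientation: [0.001, 0.659, 0.752, 0.003]
contact_force: [0.7, -0.5, -0.5]
width: 0.997
grasp_force: 0.0
```

```bash
python3 - <<'E'
from h import *
st()
E
```

```text
eef [0.5908 0.3186 0.2439] yang 0.131 z [ 0.006  0.004 -1.   ] q [-0.2   0.51 -0.53  1.52  0.27  1.18 -0.64] F [ 0.7 -0.5 -0.5] w 0.997 t 24.825
```

Next I'll descend slowly in short calls.

Emit:
carry_out([
  {"fingers":0,"slide":[0,0,-1.5],"dr":[0,0,0]},
  {"fingers":0,"slide":[0,0,-1.5],"dr":[0,0,0]},
  {"fingers":0,"slide":[0,0,-1.5],"dr":[0,0,0]},
  {"fingers":0,"slide":[0,0,-1.5],"dr":[0,0,0]},
])

```text
time: 25.32
eef_pos: [0.5933, 0.3117, 0.1833]
orientation: [0.003, 0.663, 0.749, 0.002]
contact_force: [-0.2, -0.1, 0.2]
width: 1.004
grasp_force: 0.0
```

Emit:
carry_out([
  {"fingers":0,"slide":[0,0,-1.5],"dr":[0,0,0]},
  {"fingers":0,"slide":[0,0,-1.5],"dr":[0,0,0]},
  {"fingers":0,"slide":[0,0,-1.5],"dr":[0,0,0]},
])

```text
time: 25.7
eef_pos: [0.5932, 0.3128, 0.1387]
orientation: [0.003, 0.662, 0.749, 0.003]
contact_force: [-0.7, -0.8, -0.4]
width: 1.001
grasp_force: 0.0
```

Emit:
carry_out([
  {"fingers":0,"slide":[0,0,-1.2],"dr":[0,0,0]},
  {"fingers":0,"slide":[0,0,-1.2],"dr":[0,0,0]},
])

```text
time: 25.95
eef_pos: [0.5933, 0.3129, 0.115]
orientation: [0.003, 0.662, 0.749, 0.003]
contact_force: [0.5, -1.0, 0.5]
width: 1.002
grasp_force: 0.0
```

Emit:
carry_out([
  {"fingers":0,"slide":[-0.1,0.5,-1.2],"dr":[0,0,0]},
  {"fingers":0,"slide":[0,0,-1.2],"dr":[0,0,0]},
  {"fingers":0,"slide":[0,0,-1.0],"dr":[0,0,0]},
])

```text
time: 26.32
eef_pos: [0.5921, 0.3179, 0.0809]
orientation: [0.003, 0.662, 0.749, 0.003]
contact_force: [-0.1, -0.2, -0.0]
width: 1.007
grasp_force: 0.0
```

Emit:
carry_out([
  {"fingers":0,"slide":[0,0,-1.2],"dr":[0,0,0]},
  {"fingers":0,"slide":[0,0,-1.2],"dr":[0,0,0]},
  {"fingers":0,"slide":[0,0,-1],"dr":[0,0,0]},
  {"fingers":0,"slide":[0,0,0],"dr":[0,0,0]},
])

```text
time: 26.82
eef_pos: [0.5917, 0.3174, 0.0466]
orientation: [0.003, 0.662, 0.749, 0.002]
contact_force: [0.5, 0.5, -0.6]
width: 1.0
grasp_force: 0.0
```

The cloth has no contact either, so it's visual only. I'll grip the cream box.

Emit:
carry_out([
  {"fingers":150,"slide":[0,0,0],"dr":[0,0,0]},
  {"fingers":150,"slide":[0,0,0],"dr":[0,0,0]},
  {"fingers":150,"slide":[0,0,0],"dr":[0,0,0]},
  {"fingers":150,"slide":[0,0,0],"dr":[0,0,0]},
  {"fingers":150,"slide":[0,0,0],"dr":[0,0,0]},
  {"fingers":150,"slide":[0,0,0],"dr":[0,0,0]},
])

```text
time: 27.58
eef_pos: [0.5925, 0.3178, 0.048]
orientation: [0.003, 0.662, 0.749, 0.003]
contact_force: [1.4, -0.5, 0.5]
width: 0.572
grasp_force: 10.0
```

Emit:
carry_out([
  {"fingers":150,"slide":[0,0,4],"dr":[0,0,0]},
  {"fingers":150,"slide":[0,0,4],"dr":[0,0,0]},
  {"fingers":150,"slide":[0,0,4],"dr":[0,0,0]},
  {"fingers":150,"slide":[-0.1,-5,0],"dr":[0,0,-0.11]},
  {"fingers":150,"slide":[-0.1,-5,0],"dr":[0,0,-0.11]},
  {"fingers":150,"slide":[-0.1,-5,0],"dr":[0,0,0]},
  {"fingers":150,"slide":[-0.1,-5,0],"dr":[0,0,0]},
  {"fingers":150,"slide":[0,-4.3,0],"dr":[0,0,0]},
])

```text
time: 28.58
eef_pos: [0.5876, 0.0726, 0.1674]
orientation: [0.003, 0.741, 0.672, 0.002]
contact_force: [0.9, 0.1, -0.5]
width: 0.572
grasp_force: 10.0
```

Emit:
carry_out([
  {"fingers":150,"slide":[0,0,-2],"dr":[0,0,0]},
  {"fingers":150,"slide":[0,0,-2],"dr":[0,0,0]},
  {"fingers":150,"slide":[0,0,0],"dr":[0,0,0]},
])

```text
time: 28.95
eef_pos: [0.5867, 0.0744, 0.1261]
orientation: [0.002, 0.741, 0.672, 0.001]
contact_force: [-0.5, -0.2, -1.5]
width: 0.574
grasp_force: 10.0
```

```bash
python3 - <<'E'
from h import *
s=st(); print(s['grasp_force']); f=shot('wrist','w11'); print(proj(f,(.576,-.058,.085)))
g=shot('top','t6')
E
```

```text
eef [0.5867 0.0744 0.1261] yang -0.097 z [ 0.004 -0.002 -1.   ] q [ 0.13  0.49 -0.43  1.83  0.27  0.87 -0.53] F [-0.5 -0.2 -1.5] w 0.574 t 28.95
10.000066794455051
[330.21035819 484.67471067]
```

Emit:
carry_out([
  {"fingers":150,"slide":[0,0,-2],"dr":[0,0,0]},
  {"fingers":150,"slide":[0,0,-1.3],"dr":[0,0,0]},
  {"fingers":150,"slide":[0,0,-0.3],"dr":[0,0,0]},
  {"fingers":150,"slide":[0,0,-0.2],"dr":[0,0,0]},
  {"fingers":150,"slide":[0,0,0],"dr":[0,0,0]},
])

```text
time: 29.68
eef_pos: [0.5885, 0.0749, 0.0901]
orientation: [0.003, 0.741, 0.672, 0.003]
contact_force: [1.0, -0.0, -1.3]
width: 0.572
grasp_force: 10.0
```

Emit:
carry_out([
  {"fingers":150,"slide":[0,0,-0.3],"dr":[0,0,0]},
  {"fingers":70,"slide":[0,0,0],"dr":[0,0,0]},
  {"fingers":40,"slide":[0,0,0],"dr":[0,0,0]},
  {"fingers":40,"slide":[0,0,0],"dr":[0,0,0]},
  {"fingers":40,"slide":[0,0,3],"dr":[0,0,0]},
  {"fingers":40,"slide":[-2,-2,5],"dr":[0,0,0]},
  {"fingers":40,"slide":[-4,-3,4],"dr":[0,0,0]},
  {"fingers":40,"slide":[-4,-3,0],"dr":[0,0,0]},
])

```text
time: 30.68
eef_pos: [0.4903, -0.0047, 0.2088]
orientation: [0.006, 0.74, 0.672, 0.005]
contact_force: [0.6, -0.7, -0.2]
width: 0.845
grasp_force: 0.0
```

```bash
python3 - <<'E'
from h import *
st(); f=shot('wrist','w12'); shot('side','s2'); shot('top','t7')
print(proj(f,(.588,.082,.102)),proj(f,(.576,-.058,.085)),proj(load('t7'),(.588,.082,.102)))
a=np.hstack([cv2.resize(cv2.imread('pics/w12.png'),(400,300)),cv2.resize(cv2.imread('pics/s2.png')[170:320,240:440],(400,300),interpolation=cv2.INTER_CUBIC)])
cv2.imwrite('pics/m6.png',a)
E
```

```text
eef [ 0.4903 -0.0047  0.2088] yang -0.097 z [ 0.015 -0.001 -1.   ] q [ 0.34  0.23 -0.48  1.98  0.14  0.94 -0.31] F [ 0.6 -0.7 -0.2] w 0.845 t 30.675
[470.9736627   95.80656382] [444.2679168  295.89445013] [320.38021235 237.50384264]
```

View pics/m6.png

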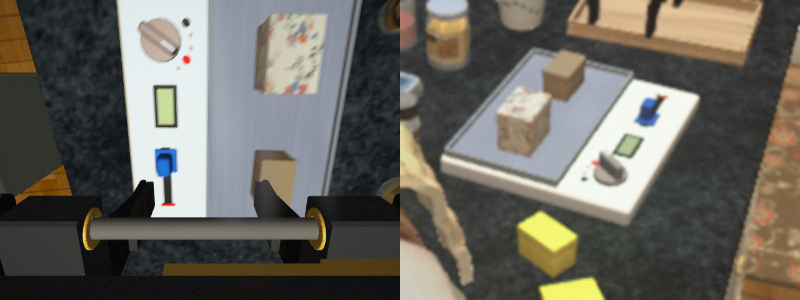

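Both boxes stand upright on the deck, cream at wrist (290,55) and brown at (275,175); the dial still points at red and the slide is home. I'll make the second stroke now.

Emit:
carry_out([
  {"fingers":130,"slide":[-2.5,-1.2,0],"dr":[0,0,0]},
  {"fingers":130,"slide":[-2.4,-1.1,0],"dr":[0,0,0]},
  {"fingers":130,"slide":[0,0,-4],"dr":[0,0,0]},
  {"fingers":130,"slide":[0,0,-4],"dr":[0,0,0]},
  {"fingers":130,"slide":[0,0,0],"dr":[0,0,0]},
])

```text
time: 31.45
eef_pos: [0.4388, -0.0266, 0.1236]
orientation: [0.001, 0.74, 0.673, 0.001]
contact_force: [0.0, 0.5, 0.1]
width: 0.498
grasp_force: 0.0
```

Emit:
carry_out([
  {"fingers":130,"slide":[0.2,0,-2.5],"dr":[0,0,0]},
  {"fingers":130,"slide":[0,0,-2.2],"dr":[0,0,0]},
  {"fingers":130,"slide":[0,0,-1.5],"dr":[0,0,0]},
  {"fingers":240,"slide":[0,0,0],"dr":[0,0,0]},
  {"fingers":240,"slide":[0,0,0],"dr":[0,0,0]},
  {"fingers":240,"slide":[0,0,0],"dr":[0,0,0]},
  {"fingers":240,"slide":[0,0,0],"dr":[0,0,0]},
], force=25)

```text
time: 32.33
eef_pos: [0.4401, -0.0274, 0.0641]
orientation: [0.002, 0.741, 0.672, 0.001]
contact_force: [-5.0, 1.5, 7.0]
width: 0.206
grasp_force: 25.0
```

Emit:
carry_out([
  {"fingers":240,"slide":[-0.1,-1,0],"dr":[0,0,0]},
  {"fingers":240,"slide":[-0.1,-1,0],"dr":[0,0,0]},
  {"fingers":240,"slide":[-0.1,-1,0],"dr":[0,0,0]},
  {"fingers":240,"slide":[-0.1,-1,0],"dr":[0,0,0]},
  {"fingers":240,"slide":[-0.1,-1,0],"dr":[0,0,0]},
  {"fingers":240,"slide":[0,-0.2,0],"dr":[0,0,0]},
  {"fingers":240,"slide":[0,0,0],"dr":[0,0,0]},
])

```text
time: 33.2
eef_pos: [0.435, -0.0773, 0.0641]
orientation: [0.001, 0.74, 0.672, 0.002]
contact_force: [-5.4, 6.8, 6.1]
width: 0.203
grasp_force: 25.0
```

Emit:
carry_out([
  {"fingers":240,"slide":[0,-0.1,0],"dr":[0,0,0]},
  {"fingers":110,"slide":[0,0,0],"dr":[0,0,0]},
  {"fingers":110,"slide":[0,0,0],"dr":[0,0,0]},
  {"fingers":110,"slide":[0,0,0],"dr":[0,0,0]},
  {"fingers":110,"slide":[0,0,0],"dr":[0,0,0]},
  {"fingers":110,"slide":[0,0,5],"dr":[0,0,0]},
  {"fingers":0,"slide":[0,0,6],"dr":[0,0,0]},
  {"fingers":0,"slide":[0,0,2],"dr":[0,0,0]},
])

```text
time: 34.2
eef_pos: [0.4391, -0.0807, 0.1972]
orientation: [0.006, 0.741, 0.672, 0.004]
contact_force: [-0.3, -0.6, -0.2]
width: 0.714
grasp_force: 0.0
```

```bash
python3 - <<'E'
from h import *
st(); f=shot('wrist','w13'); t=shot('top','t8')
im=cv2.cvtColor(cv2.imread('pics/w13.png'),cv2.COLOR_BGR2HSV); m=cv2.inRange(im,(100,120,60),(125,255,255))
n,l,s_,c=cv2.connectedComponentsWithStats(m); print(s_[s_[:,4]>100].tolist(),proj(f,(.4405,-.027,.067)),proj(f,(.4355,-.077,.067)))
print(face('t7',(321,268),.085,r=40), proj(load('t7'),(.576,-.058,.085)))
E
```

```text
eef [ 0.4391 -0.0807  0.1972] yang -0.098 z [ 0.014 -0.003 -1.   ] q [ 0.53  0.17 -0.49  2.09  0.11  0.89 -0.12] F [-0.3 -0.6 -0.2] w 0.714 t 34.2
[[0, 0, 640, 480, 305524], [298, 138, 39, 45, 1676]] [318.28823703 162.65409861] [318.6787157  232.65908602]
(((562.1080932617188, 87.43406677246094), (145.717529296875, 117.06975555419922), 84.89010620117188), array([309.65068493, 252.34375   ])) [375.62498447 242.47696114]
```

Emit:
carry_out([
  {"fingers":0,"slide":[4.6,0.8,0.5],"dr":[0,0,-0.03]},
  {"fingers":0,"slide":[4.6,0.8,0.5],"dr":[0,0,0]},
  {"fingers":0,"slide":[4.6,0.8,0],"dr":[0,0,0]},
  {"fingers":0,"slide":[0,0,0],"dr":[0,0,0]},
])

```text
time: 34.8
eef_pos: [0.577, -0.0553, 0.2016]
orientation: [0.002, 0.75, 0.661, 0.003]
contact_force: [-2.3, 1.2, -0.1]
width: 0.996
grasp_force: 0.0
```

```bash
python3 - <<'E'
from h import *
st(); f=shot('wrist','w14'); u=proj(f,(.576,-.058,.085)).round().astype(int); print(u); print(face('w14',tuple(int(i) for i in u),.085,r=120))
# tray in t7: corners by wood colour
im=cv2.cvtColor(load('top0')['image'],cv2.COLOR_RGB2HSV); m=cv2.inRange(im,(8,50,90),(25,180,255)); m[:, :445]=0; m[:,540:]=0; m[:210]=0; m[345:]=0
c=max(cv2.findContours(m,0,2)[0],key=cv2.contourArea)[:,0]; P=np.array([onz(load('top0'),p,.028)[:2] for p in c.astype(float)+.0]).astype(np.float32)*1000; print(cv2.minAreaRect(P))
E
```

```text
eef [ 0.577  -0.0553  0.2016] yang -0.126 z [ 0.007  0.001 -1.   ] q [ 0.39  0.39 -0.47  1.79  0.21  1.   -0.29] F [-2.3  1.2 -0.1] w 0.996 t 34.8
[325 247]
(((575.9603881835938, -58.832950592041016), (65.76676940917969, 41.30898666381836), 82.08180236816406), array([330.79191617, 250.30239521]))
((489.021728515625, -366.45269775390625), (187.36355590820312, 298.19671630859375), 89.82763671875)
```

Emit:
carry_out([
  {"fingers":60,"slide":[-0.1,-0.3,-4],"dr":[0,0,0]},
  {"fingers":60,"slide":[0,0,-4],"dr":[0,0,0]},
  {"fingers":60,"slide":[0,0,-3],"dr":[0,0,0]},
  {"fingers":60,"slide":[0,0,-1.5],"dr":[0,0,0]},
  {"fingers":170,"slide":[0,0,0],"dr":[0,0,0]},
  {"fingers":170,"slide":[0,0,0],"dr":[0,0,0]},
  {"fingers":170,"slide":[0,0,0],"dr":[0,0,0]},
  {"fingers":170,"slide":[0,0,0],"dr":[0,0,0]},
], force=12)

```text
time: 35.85
eef_pos: [0.5749, -0.0595, 0.0799]
orientation: [0.004, 0.751, 0.661, 0.003]
contact_force: [-0.8, -0.0, 3.6]
width: 0.462
grasp_force: 12.0
```

Emit:
carry_out([
  {"fingers":170,"slide":[0,0,5],"dr":[0,0,0]},
  {"fingers":170,"slide":[0,0,5],"dr":[0,0,0]},
  {"fingers":170,"slide":[-2.4,-5.1,1],"dr":[0,0,0.06]},
  {"fingers":170,"slide":[-2.4,-5.1,0],"dr":[0,0,0.06]},
  {"fingers":170,"slide":[-2.4,-5.1,0],"dr":[0,0,0]},
  {"fingers":170,"slide":[-2.4,-5.1,0],"dr":[0,0,0]},
  {"fingers":170,"slide":[-2.4,-5.1,0],"dr":[0,0,0]},
  {"fingers":170,"slide":[-2.4,-5.1,0],"dr":[0,0,0]},
])

```text
time: 36.85
eef_pos: [0.4292, -0.3671, 0.1892]
orientation: [0.003, 0.71, 0.705, 0.003]
contact_force: [0.2, 0.1, 0.4]
width: 0.457
grasp_force: 12.0
```

Emit:
carry_out([
  {"fingers":170,"slide":[0,0,-4],"dr":[0,0,0]},
  {"fingers":170,"slide":[0,0,-4],"dr":[0,0,0]},
  {"fingers":170,"slide":[0,0,-2],"dr":[0,0,0]},
  {"fingers":170,"slide":[0,0,0],"dr":[0,0,0]},
])

```text
time: 37.35
eef_pos: [0.4292, -0.3648, 0.0874]
orientation: [0.001, 0.71, 0.705, 0.003]
contact_force: [0.6, -0.5, -0.8]
width: 0.461
grasp_force: 12.0
```

Emit:
carry_out([
  {"fingers":170,"slide":[0,0,-2],"dr":[0,0,0]},
  {"fingers":170,"slide":[0,0,-1.5],"dr":[0,0,0]},
  {"fingers":170,"slide":[0,0,-0.4],"dr":[0,0,0]},
  {"fingers":170,"slide":[0,0,-0.3],"dr":[0,0,0]},
  {"fingers":170,"slide":[0,0,-0.1],"dr":[0,0,0]},
])

```text
time: 37.98
eef_pos: [0.4304, -0.3657, 0.0461]
orientation: [0.003, 0.71, 0.705, 0.003]
contact_force: [-0.5, -0.3, 0.3]
width: 0.459
grasp_force: 12.0
```

Next I'll release brown and go to the cream box.

Emit:
carry_out([
  {"fingers":170,"slide":[0,0,-0.1],"dr":[0,0,0]},
  {"fingers":80,"slide":[0,0,0],"dr":[0,0,0]},
  {"fingers":80,"slide":[0,0,0],"dr":[0,0,0]},
  {"fingers":80,"slide":[0,0,0],"dr":[0,0,0]},
  {"fingers":80,"slide":[0,0,3],"dr":[0,0,0]},
  {"fingers":0,"slide":[0,0,5],"dr":[0,0,0]},
  {"fingers":0,"slide":[0,0,5],"dr":[0,0,0]},
  {"fingers":0,"slide":[0,0,4],"dr":[0,0,0]},
])

```text
time: 38.98
eef_pos: [0.4304, -0.3656, 0.2169]
orientation: [0.004, 0.71, 0.705, 0.003]
contact_force: [0.4, 0.3, 0.0]
width: 0.939
grasp_force: 0.0
```

```bash
python3 - <<'E'
from h import *
st(); f=shot('wrist','w15'); u=proj(f,(.4304,-.3657,.051)).round().astype(int); print(u); print(face('w15',tuple(int(i) for i in u),.051,r=120))
E
```

```text
eef [ 0.4304 -0.3656  0.2169] yang -0.007 z [ 0.009 -0.002 -1.   ] q [ 0.96  0.34 -0.41  1.81  0.15  1.01  0.48] F [0.4 0.3 0. ] w 0.939 t 38.975
[325 224]
(((430.5641784667969, -361.9481201171875), (72.15470886230469, 42.856109619140625), 89.32115936279297), array([323.59693878, 214.79251701]))
```

Emit:
carry_out([
  {"fingers":0,"slide":[2.2,6,0],"dr":[0,0,-0.045]},
  {"fingers":0,"slide":[2.2,6,0],"dr":[0,0,-0.045]},
  {"fingers":0,"slide":[2.2,6,0],"dr":[0,0,0]},
  {"fingers":0,"slide":[2.2,6,0],"dr":[0,0,0]},
  {"fingers":0,"slide":[2.2,6,0],"dr":[0,0,0]},
  {"fingers":0,"slide":[2.2,6,0],"dr":[0,0,0]},
  {"fingers":0,"slide":[2.2,6,0],"dr":[0,0,0]},
  {"fingers":0,"slide":[0.2,1,0],"dr":[0,0,0]},
])

```text
time: 40.02
eef_pos: [0.5831, 0.0614, 0.2147]
orientation: [0.002, 0.738, 0.675, 0.004]
contact_force: [-0.4, -0.7, 0.2]
width: 1.002
grasp_force: 0.0
```

```bash
python3 - <<'E'
from h import *
st(); f=shot('wrist','w16'); u=proj(f,(.588,.08,.102)); print(u)
# cream lid: bright and not bluish steel
im=f['image'].astype(int); m=((im[:,:,0]-im[:,:,2]>8)&(im[:,:,0]>150)).astype(np.uint8)*255; m[320:]=0; m=cv2.morphologyEx(m,cv2.MORPH_CLOSE,np.ones((9,9)))
x,y=u.astype(int); m[:, :max(0,x-110)]=0; m[:,x+110:]=0
c=max(cv2.findContours(m,0,2)[0],key=cv2.contourArea)[:,0]; print(cv2.boundingRect(c))
P=np.array([onz(f,p,.102)[:2] for p in c.astype(float)]).astype(np.float32)*1000; print(cv2.minAreaRect(P))
E
```

```text
eef [0.5831 0.0614 0.2147] yang -0.089 z [ 0.009  0.002 -1.   ] q [ 0.25  0.4  -0.56  1.76  0.24  1.04 -0.48] F [-0.4 -0.7  0.2] w 1.002 t 40.025
[329.97787353 218.34430792]
(293, 153, 80, 106)
((589.9345703125, 87.23298645019531), (71.43158721923828, 51.394283294677734), 84.26394653320312)
```

Emit:
carry_out([
  {"fingers":0,"slide":[0.7,2.3,-4],"dr":[0,0,0]},
  {"fingers":0,"slide":[0,0,-4],"dr":[0,0,0]},
  {"fingers":0,"slide":[0,0,-3],"dr":[0,0,0]},
  {"fingers":0,"slide":[0,0,-1.7],"dr":[0,0,0]},
  {"fingers":150,"slide":[0,0,0],"dr":[0,0,0]},
  {"fingers":150,"slide":[0,0,0],"dr":[0,0,0]},
  {"fingers":150,"slide":[0,0,0],"dr":[0,0,0]},
  {"fingers":150,"slide":[0,0,0],"dr":[0,0,0]},
])

```text
time: 41.08
eef_pos: [0.5903, 0.0783, 0.0886]
orientation: [0.004, 0.741, 0.672, 0.003]
contact_force: [0.9, 0.6, 0.6]
width: 0.633
grasp_force: 0.0
```

Emit:
carry_out([
  {"fingers":150,"slide":[0,0,0],"dr":[0,0,0]},
  {"fingers":150,"slide":[0,0,5],"dr":[0,0,0]},
  {"fingers":150,"slide":[0,0,5],"dr":[0,0,0]},
  {"fingers":150,"slide":[0,0,3],"dr":[0,0,0]},
  {"fingers":150,"slide":[-0.5,-5.6,0],"dr":[0,0,0.04]},
  {"fingers":150,"slide":[-0.5,-5.6,0],"dr":[0,0,0.04]},
  {"fingers":150,"slide":[-0.5,-5.6,0],"dr":[0,0,0]},
  {"fingers":150,"slide":[-0.5,-5.6,0],"dr":[0,0,0]},
])

```text
time: 42.08
eef_pos: [0.5692, -0.1475, 0.2178]
orientation: [0.003, 0.713, 0.701, 0.003]
contact_force: [0.6, 1.1, -0.9]
width: 0.573
grasp_force: 12.0
```

Emit:
carry_out([
  {"fingers":150,"slide":[-0.5,-5.6,0],"dr":[0,0,0]},
  {"fingers":150,"slide":[-0.5,-5.6,0],"dr":[0,0,0]},
  {"fingers":150,"slide":[-0.5,-5.6,0],"dr":[0,0,0]},
  {"fingers":150,"slide":[-0.5,-5.6,0],"dr":[0,0,0]},
  {"fingers":150,"slide":[0,0,0],"dr":[0,0,0]},
])

```text
time: 42.7
eef_pos: [0.5469, -0.3767, 0.2166]
orientation: [0.003, 0.717, 0.697, 0.001]
contact_force: [-1.3, 0.5, -1.1]
width: 0.574
grasp_force: 12.0
```

Emit:
carry_out([
  {"fingers":150,"slide":[0,0,-5],"dr":[0,0,0]},
  {"fingers":150,"slide":[0,0,-5],"dr":[0,0,0]},
  {"fingers":150,"slide":[0,0,-3],"dr":[0,0,0]},
  {"fingers":150,"slide":[0,0,-2],"dr":[0,0,0]},
  {"fingers":150,"slide":[0,0,-0.7],"dr":[0,0,0]},
  {"fingers":150,"slide":[0,0,-0.3],"dr":[0,0,0]},
  {"fingers":150,"slide":[0,0,0],"dr":[0,0,0]},
])

```text
time: 43.58
eef_pos: [0.5505, -0.37, 0.0588]
orientation: [0.004, 0.713, 0.701, 0.003]
contact_force: [0.1, -0.0, -0.6]
width: 0.576
grasp_force: 12.0
```

Emit:
carry_out([
  {"fingers":150,"slide":[0,-0.2,-0.3],"dr":[0,0,0]},
  {"fingers":150,"slide":[0,0,-0.2],"dr":[0,0,0]},
  {"fingers":60,"slide":[0,0,0],"dr":[0,0,0]},
  {"fingers":60,"slide":[0,0,0],"dr":[0,0,0]},
  {"fingers":60,"slide":[0,0,0],"dr":[0,0,0]},
  {"fingers":60,"slide":[0,0,3],"dr":[0,0,0]},
  {"fingers":60,"slide":[0,0,6],"dr":[0,0,0]},
  {"fingers":60,"slide":[0,0,6],"dr":[0,0,0]},
])

```text
time: 44.58
eef_pos: [0.5495, -0.3715, 0.2039]
orientation: [0.002, 0.713, 0.701, 0.003]
contact_force: [1.6, -1.0, 0.2]
width: 0.764
grasp_force: 0.0
```

```bash
python3 - <<'E'
from h import *
s=st(); f=shot('wrist','w17'); u=proj(f,(.55,-.364,.068)); print(u,proj(f,(.4305,-.364,.051)))
for n,sd,z in(('cream',u,.068),('brown',proj(f,(.4305,-.364,.051)),.051)):
    try:print(n,face('w17',tuple(int(i) for i in sd),z,tol=22,r=110))
    except Exception as e:print(e)
E
```

```text
eef [ 0.5495 -0.3715  0.2039] yang -0.017 z [ 0.007  0.    -1.   ] q [ 0.85  0.52 -0.45  1.59  0.24  1.09  0.32] F [ 1.6 -1.   0.2] w 0.764 t 44.575
[325.89282721 225.34623035] [172.57814992 222.65286776]
cream (((550.2755126953125, -364.4051208496094), (71.12458801269531, 51.18771743774414), 89.1892318725586), array([330.78254848, 220.00761773]))
brown (((440.18756103515625, -360.95538330078125), (148.98704528808594, 158.1646270751953), 89.67076110839844), array([130.669156  , 197.75426743]))
```

Emit:
carry_out([
  {"fingers":60,"slide":[-1.2,6,0],"dr":[0,0,0.11]},
  {"fingers":0,"slide":[-1.2,6,0],"dr":[0,0,0.11]},
  {"fingers":0,"slide":[-1.2,6,0],"dr":[0,0,0.11]},
  {"fingers":0,"slide":[-1.2,6,0],"dr":[0,0,0.11]},
  {"fingers":0,"slide":[-1.2,6,0],"dr":[0,0,0.11]},
  {"fingers":0,"slide":[-1.2,6,0],"dr":[0,0,0.11]},
  {"fingers":0,"slide":[-1.2,6,0],"dr":[0,0,0.11]},
  {"fingers":0,"slide":[-0.9,6,0],"dr":[0,0,0.11]},
])

```text
time: 45.62
eef_pos: [0.4561, 0.1099, 0.2029]
orientation: [0.002, 0.345, 0.939, 0.004]
contact_force: [0.6, 0.0, 0.1]
width: 0.999
grasp_force: 0.0
```

Emit:
carry_out([
  {"fingers":0,"slide":[0,1.2,0],"dr":[0,0,0]},
  {"fingers":0,"slide":[0,0,-4],"dr":[0,0,0]},
  {"fingers":0,"slide":[0,0,-4],"dr":[0,0,0]},
  {"fingers":0,"slide":[0,0,0],"dr":[0,0,0]},
])

```text
time: 46.12
eef_pos: [0.4549, 0.1186, 0.1204]
orientation: [-0.001, 0.347, 0.938, 0.002]
contact_force: [-0.7, 0.1, 0.9]
width: 1.003
grasp_force: 0.0
```

```bash
python3 - <<'E'
from h import *
st()
E
```

```text
eef [0.4549 0.1186 0.1204] yang 0.862 z [-0.001  0.004 -1.   ] q [ 0.31  0.4  -0.79  2.09  0.39  0.8   0.14] F [-0.7  0.1  0.9] w 1.003 t 46.125
```

Emit:
carry_out([
  {"fingers":60,"slide":[0.1,0.2,-2.5],"dr":[0,0,0]},
  {"fingers":60,"slide":[0,0,-2],"dr":[0,0,0]},
  {"fingers":100,"slide":[0,0,-0.9],"dr":[0,0,0]},
  {"fingers":235,"slide":[0,0,0],"dr":[0,0,0]},
  {"fingers":235,"slide":[0,0,0],"dr":[0,0,0]},
  {"fingers":235,"slide":[0,0,0],"dr":[0,0,0]},
  {"fingers":235,"slide":[0,0,0],"dr":[0,0,0]},
  {"fingers":235,"slide":[0,0,0],"dr":[0,0,0]},
], force=8)

```text
time: 47.12
eef_pos: [0.457, 0.1212, 0.0688]
orientation: [0.001, 0.347, 0.938, 0.002]
contact_force: [-3.6, -4.8, 4.1]
width: 0.169
grasp_force: 3.2
```

Emit:
carry_out([
  {"fingers":235,"slide":[0,0,0],"dr":[0,0,0.17]},
  {"fingers":235,"slide":[0,0,0],"dr":[0,0,0.17]},
  {"fingers":235,"slide":[0,0,0],"dr":[0,0,0.17]},
  {"fingers":235,"slide":[0,0,0],"dr":[0,0,0.17]},
  {"fingers":235,"slide":[0,0,0],"dr":[0,0,0.17]},
  {"fingers":235,"slide":[0,0,0],"dr":[0,0,0.17]},
  {"fingers":235,"slide":[0,0,0],"dr":[0,0,0.17]},
  {"fingers":235,"slide":[0,0,0],"dr":[0,0,0]},
])

```text
time: 48.12
eef_pos: [0.4566, 0.1216, 0.0686]
orientation: [-0.002, -0.239, 0.971, 0.004]
contact_force: [-3.8, -1.9, 4.1]
width: 0.146
grasp_force: 8.0
```

```bash
python3 - <<'E'
from h import *
s=st(); print(s['wrist_torque'],s['grasp_force'])
E
```

```text
eef [0.4566 0.1216 0.0686] yang 2.053 z [-0.006  0.006 -1.   ] q [ 0.44  0.61 -1.01  2.11  0.71  0.82  1.04] F [-3.8 -1.9  4.1] w 0.146 t 48.125
[-0.30558952  0.66233379  0.04960542] 8.013305962085724
```

Emit:
carry_out([
  {"fingers":235,"slide":[0,0,0],"dr":[0,0,0.05]},
  {"fingers":235,"slide":[0,0,0],"dr":[0,0,0]},
  {"fingers":60,"slide":[0,0,0],"dr":[0,0,0]},
  {"fingers":60,"slide":[0,0,0],"dr":[0,0,0]},
  {"fingers":60,"slide":[0,0,0],"dr":[0,0,0]},
  {"fingers":60,"slide":[0,0,4],"dr":[0,0,0]},
  {"fingers":60,"slide":[0,0,5],"dr":[0,0,0]},
  {"fingers":60,"slide":[0,-5,5],"dr":[0,0,0]},
])

```text
time: 49.12
eef_pos: [0.4581, 0.081, 0.2053]
orientation: [0.001, -0.266, 0.964, 0.005]
contact_force: [1.6, -0.4, -0.4]
width: 0.723
grasp_force: 0.0
```

Emit:
carry_out([
  {"fingers":60,"slide":[2,-5,3],"dr":[0,0,-0.15]},
  {"fingers":60,"slide":[2,-5,0],"dr":[0,0,-0.15]},
  {"fingers":60,"slide":[2,-4,0],"dr":[0,0,-0.15]},
  {"fingers":60,"slide":[2,0,0],"dr":[0,0,-0.15]},
  {"fingers":60,"slide":[0,0,0],"dr":[0,0,0]},
])

```text
time: 49.75
eef_pos: [0.5386, -0.062, 0.233]
orientation: [0.001, 0.034, 0.999, 0.004]
contact_force: [-0.2, 0.7, 0.1]
width: 0.765
grasp_force: 0.0
```

```bash
python3 - <<'E'
from h import *
st(); f=shot('top','t9'); w=shot('wrist','w18')
print('brown',face('t9',tuple(int(i) for i in proj(f,(.4305,-.364,.051))),.051,tol=12,r=30))
print('cream',face('t9',tuple(int(i) for i in proj(f,(.55,-.364,.068))),.068,tol=25,r=30))
# dial bar angle: rectify patch at bar-top height, in world axes, ascii of top and initial
def patch(F,z=.066,n=33,h=.03):
    g=np.linspace(-h,h,n); uv=np.array([[proj(F,(.4555+a,.1205-b,z)) for b in g] for a in g[::-1]],np.float32)
    return cv2.remap(cv2.cvtColor(F['image'],cv2.COLOR_RGB2GRAY),uv,None,cv2.INTER_LINEAR)
hsv=lambda F:cv2.inRange(cv2.cvtColor(F['image'],cv2.COLOR_RGB2HSV),(100,120,60),(125,255,255))
P=[patch(load(n)) for n in('top0','t9')]
cv2.imwrite('pics/pp.png',np.hstack(P))
m=hsv(f);m[:280]=0;m[320:]=0;m[:,:330]=0;m[:,400:]=0; m0=hsv(load('top0'));m0[:280]=0;m0[320:]=0;m0[:,:330]=0;m0[:,400:]=0
print([np.argwhere(k>0).mean(0) for k in(m0,m)])
p=P[1]
for r in p[::2]: print(' '.join(f'{v:3d}' for v in r[::2]))
print(proj(w,(.4555,.1205,.066)))
E
```

```text
eef [ 0.5386 -0.062   0.233 ] yang 1.504 z [ 0.002  0.009 -1.   ] q [ 0.85  0.45 -1.06  1.82  0.43  1.12  1.15] F [-0.2  0.7  0.1] w 0.765 t 49.75
brown (((430.39031982421875, -364.2518005371094), (64.49707794189453, 41.408233642578125), 89.52423095703125), array([493.23138298, 299.45744681]))
cream (((550.7047729492188, -363.3796691894531), (70.30397033691406, 50.27467727661133), 88.84864807128906), array([493.71891892, 252.43378378]))
[array([296.25352113, 363.14084507]), array([296.22695035, 363.09929078])]
253 254 237  91  70 209 254 253 253 253 253 253 254 227 144 198 253
253 253 255 211 188 251 254 254 254 254 254 253 254 205 118 177 251
253 253 253 254 254 252 235 221 205 212 249 254 254 247 181 234 253
253 253 253 254 230 202 197 169 229 227 226 218 241 254 254 254 251
253 253 253 246 167 231 235 172 167 229 224 225 224 238 253 253 246
253 253 252 231 207 205 251 207 134 220 228 228 229 230 251 253 253
253 254 239 217 222 195 236 244 164 184 230 229 228 226 235 254 253
253 253 236 221 225 187 193 220 212 158 230 229 229 227 228 254 253
253 254 238 224 225 218 140 208 216 188 177 232 229 228 220 254 253
253 253 231 222 227 229 207 177 216 206 150 210 231 229 226 254 253
253 253 240 219 226 227 222 194 206 218 188 166 230 228 229 254 253
253 253 244 225 227 226 227 176 192 216 221 146 216 230 251 254 253
253 253 253 249 213 228 227 228 207 197 220 190 171 237 253 253 253
253 253 253 254 245 222 228 229 216 169 187 175 236 254 253 253 253
253 253 253 253 253 247 244 236 222 220 226 246 254 253 253 253 253
253 253 253 253 253 253 253 254 254 254 254 253 253 253 253 253 253
253 253 253 253 253 253 253 253 253 253 253 253 253 253 253 253 253
[559.43134042 103.47443161]
```

```bash
python3 -c "
from bench import sign_off; print(sign_off())"
```

```text
the job is handed in; nothing more can be done
None
```

The job is handed in after about 50 s of robot time. I weighed the two boxes present, brown and cream, with two full strokes at the red dot. My last pictures put both upright in the tray, the slide home and the dial at off; I don't have the judge's result.

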